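Loosen the polishing balls and hold the tumbler lid at its mark

TASK

Get the tumbler ready for filling: take the red-handled rod from the blue stand, stir the balls in the steel tub with it round and round until every ball lies well over half its own width away from where it started, and put the rod back upright in the stand. Then lift the tumbler's sprung lid by its black knob until it lines up with the yellow pointer, and finish still holding it there, steady, since it falls shut if let go. Keep all balls in the tub, do not throw the lid wide open, and leave the pointer and the other things on the table alone.

Things in the scene. Friction and masses are not known exactly. Their poses are not given: they have to be found in the camera images.
- tumbler: orange open-topped deburring box, 200 mm (x) by 220 mm (y) by 110 mm high, fixed to the table; origin under its centre on the table; its front (-x) roughly faces the robot, black motor at its back. A white disc dial stands on its left (+y) side
- lid (a joint): angle of the box's aluminium lid in rad: 0 closed, level; grows as the front edge rises (stop at 1.3). The lid is a 5 mm plate hinged along the box's far (+x) top edge. A spring in the hinge and the lid's weight (0.35 kg) pull it shut: about 4 N at the knob, square to the lid, to start, about 6 N at 0.8 rad; let go, it falls shut
- lid_knob (a point): centre of the black ball knob, 28 mm in diameter, on a 10 mm stem in the middle of the lid's front edge: 240 mm from the hinge axis, 36 mm out from the front edge; it swings on that 240 mm arc. Axes turn with the lid: x from knob to hinge, y along the hinge (to the left), z the lid's upper side
- lid_hinge (a point): point on the hinge axis behind the knob, 114 mm above the table; axes as lid_knob
- pointer (a joint): angle in rad of the yellow pointer (200 mm bar, 5 mm wide) on the left side of the box, on the same axis and same zero and direction as the lid: the lid is at the marked angle when joint lid equals joint pointer. Stiff; leave it alone. It differs from run to run, 0.45 to 0.85
- pointer_tip (a point): outer end of the yellow pointer, 200 mm from the hinge axis; x axis points along the bar to the hinge, y along the hinge
- tub: round open polished steel tub fixed to the table, its wall sloping outwards from radius 52 mm at the foot to 78 mm at the rim (outer), 45 mm high, wall 4 mm, floor 5 mm thick; origin under its centre on the table
- tub_in (a point): centre of the tub's inner floor, 5 mm above the table, z up; the flat floor has a radius of about 50 mm, beyond it the wall slopes up at about 60 degrees, and balls pushed against it ride up a little and roll back. Balls shoved outwards gather along the wall, their centres about 43 mm from the middle, where a rod circling 41 mm from the middle sweeps them along
- stand: blue block 70 x 70 x 75 mm fixed to the table with an upright 24 mm through hole at its centre, mouth widened by 4 mm; origin under its centre on the table
- rod: loose steel stirring rod, 148 mm long, 0.12 kg: 12 mm shaft with a round tip, from 68 mm a 40 mm collar 5 mm thick, then a red round handle 24 mm in diameter and 75 mm long to the top. It starts upright in the stand's hole, hanging by its collar on the stand's top, tip 7 mm above the table. Origin at the tip, z up along the rod
- rod_tip (a point): the rod's lower tip
- rod_grip (a point): middle of the red handle on the rod's axis, 115 mm above the tip
- ball0_center (a point): centre of a loose blue ceramic glazed, slippery polishing ball, 22 mm in diameter, 16 g, one of five lying spread over the tub's floor
- ball1_center (a point): centre of a loose brown ceramic glazed, slippery polishing ball, 22 mm in diameter, 16 g, one of five lying spread over the tub's floor
- ball2_center (a point): centre of a loose blue ceramic glazed, slippery polishing ball, 22 mm in diameter, 16 g, one of five lying spread over the tub's floor
- ball3_center (a point): centre of a loose brown ceramic glazed, slippery polishing ball, 22 mm in diameter, 16 g, one of five lying spread over the tub's floor
- ball4_center (a point): centre of a loose blue ceramic glazed, slippery polishing ball, 22 mm in diameter, 16 g, one of five lying spread over the tub's floor
- wheel_a: bystander, loose, to be left alone: small black-tyred yellow wheel lying flat, 60 mm across, 26 mm high; origin under its centre on the table
- wheel_b: bystander, loose, to be left alone: second such wheel; origin under its centre on the table
- magnet_square: bystander, loose, to be left alone: red welding magnet, 90 mm long, 16 mm thick, 70 mm high; origin under its centre on the table
- bracket: bystander, loose, to be left alone: steel angle bracket, 60 mm long, 40 mm wide, one leg flat, the other 40 mm upright; origin under its centre on the table
- bolt: bystander, loose, to be left alone: steel bolt standing on its 30 mm head, 57 mm high; origin under its centre on the table
Mind the look-alikes: they are no part of the job. What is shaped like the tub but green or orange is not meant.

How it is judged:
By the outcome, as a careful person would: the job done as asked, in the order asked, and still so for the second after the job is handed in, while the arm keeps its last pose, push and grip.
It also fails if it takes over 72 s, if anything falls off the work surface, if the arm or the gripper's body presses on something with over 40 N, if the wrist force passes 120 N, or if a joint passes its speed limit or range.

ROBOT

A 6-joint arm with a two-finger parallel gripper is mounted at the origin on the work surface. World frame = base frame: x ahead of the robot, y to its left, z up, the work surface at z = 0. Lengths are in m, angles in rad, forces in N, time in s.
With the tool pointing down it reaches from about 0.3 to 0.95 m from the base axis. Payload 3.1 kg.
Tool frame: the origin (TCP) lies at the very end of the fingers, on their centre line; the grasp point (between the pads) lies 19 mm behind it; x points along the fingers, y is the direction in which the jaws open and shut, and the axes are right-handed (so a half turn about x gives the same grasp; the last joint's range is limited). The gripper opens to 85 mm and grips with 20 to 120 N. Pads are 22 mm wide; open, the fingers measure 114 mm over their backs; the gripper's body (76 mm by 85 mm) begins 54 mm behind the grasp point. The pads swing forward as they close: fully open they stand 13 mm farther back than shut.
Start: joints at [1.052, 0.308, 1.634, -0, 1.2, -0.07], TCP at [0.271, 0.563, 0.198] pointing down, gripper open.
Joint ranges: [-3.06, 3.06], [-0.79, 1.96], [0.05, 2.63], [-1.19, 4.34], [0.05, 2.64], [-2.94, 2.94]. Speed limits (rad/s): [2.79, 2.79, 3.14, 3.14, 3.14, 3.14].

INTERFACE

Orientations are given as a rotation vector (axis times angle).
In Python, from cell import bot gives the robot as it stands. The module is installed in compiled form; this text tells all that it offers.
- The arm moves only by the tool move_arm, never from a script. Its argument "commands" is a list of rows, each an object with "offset": the shift along the tool's x, y, z in mm, a list of three; "rotation": the turn, a rotation vector about the tool's x, y, z in rad, a list of three; "fingers": the closure, from 0 (fully open) to 1 (shut). A call has exactly 5 rows; each row is the pose to reach, as a shift and turn from the pose commanded when the call began, along the tool's axes at that moment; what a row does not reach only later rows make up. A row lasts 1/12 s, in which the tool goes at most 41.7 mm and 7.16 degrees, less where a joint would pass 70% of its speed; a pose out of reach is approached as far as the arm can. A call with a gripper value outside its range is refused whole. The fingers move at their own pace and stop on an object; "grip_force" is the grip in N (left out, the last holds). Time passes only in rows, so rows that repeat a pose let the fingers close, or fill a call up. It gives the time, the measured TCP pose, the force and the opening at its end, in the units of the state.
- bot.get_state(): the state, without advancing time (a new reading comes with each control period).
- bot.camera(name): name is "scene" or "top" or "wrist"; returns a dict with "pixels" (400x640x3 uint8, blue, green, red), "camera_matrix" (3x3 intrinsics, pixels), "xyz" and "orientation" of the camera in the world. Camera axes: x right, y up, looking along -z (the intrinsics and any distortion apply to the point x, -y, -z); pixel columns grow to the right and rows downward; lengths in m; the calibration is good to about 2 mm. The wrist camera is an equidistant fisheye: a pixel r from the principal point sees the ray r / f radians off the axis. A picture is of the moment at which its call begins. There is no depth.
- bot.job_done(): hands the job in, once; it reports no verdict.
Trained networks look in a picture, given as the dict that the camera call returned (one of the last four; its "shot" number tells which), for a name from the list of things; names that differ only in an ending like _2 or _b are one class to them, and where a whole thing is asked for, a point or a joint stands for the part that bears it (a point fixed in the world has none). Each returns a list of dicts, best first, with "conf" (0 to 1); they miss things now and then, are a little off and sometimes report something else, mostly with a low value. They report only what shows in the picture. A call takes as long as a camera call. They do not tell look-alikes from the thing itself.
- bot.look_for(target, picture): "uv" ([column, row] in pixels, amid what is visible of it).
- bot.masks_of(target, picture): "mask" (400x640 bool, what is visible of it) and "uv" ([column, row] in pixels, amid what is visible of it).
The state is a dict: "clock": time; "q": joint angles; "joint_velocities": joint speeds; "effort": joint torques, N m; "eef_pos": TCP position; "tcp_rot": TCP orientation; "ft_force": force on the tool from outside, world axes, zero at the start; "ft_torque": the same for the moment, N m; "finger_gap": finger opening in m.
Only numpy, scipy, OpenCV 4.12 (cv2) and the standard library are available. Lean on these libraries where they do the work, as an engineer would, in place of code of your own. Each camera call takes 0.05 s, during which the arm holds its last target.

## Working session

There is one attempt and no reset: what is moved stays moved. The work goes in short steps, Python scripts to look and compute and a tool call to move; the robot and the scene stay as the last step left them, time stands still between calls to the robot, and variables do not carry over. Pictures are saved under pics/ and viewed, and the job is handed in when it is done.

Besides the shell and the picture viewer there is one more tool, called after "Request:" by a JSON object that holds its "method" and its "body". move_arm: Moves the arm, as the interface text tells. Its arguments: {"type":"object","properties":{"commands":{"type":"array","items":{"type":"object","properties":{"offset":{"type":"array","items":{"type":"number"}},"rotation":{"type":"array","items":{"type":"number"}},"fingers":{"type":"number"}}}},"grip_force":{"type":"number"}},"required":["commands"]}

```bash
mkdir -p pics; ls
python3 - <<'E'
from cell import bot
import cv2
s=bot.get_state(); print(s)
for n in ["scene","top","wrist"]:
    c=bot.camera(n); cv2.imwrite(f"pics/{n}0.png",c["pixels"]); print(n,c["camera_matrix"],c["xyz"],c["orientation"],[k for k in c])
E
```

```text
pics
{'clock': 0.0, 'q': array([ 1.05230454e+00,  3.09021585e-01,  1.63520008e+00, -1.79608615e-05,
        1.19970669e+00, -6.96960882e-02]), 'joint_velocities': array([ 0.00258045, -0.00019758,  0.00118935,  0.00059532,  0.00037661,
        0.00141926]), 'effort': array([-5.49213619e-04, -4.15265036e+01, -2.76658416e+01, -4.52525194e-05,
        1.03864213e-02, -2.80399013e-05]), 'eef_pos': array([0.2707518 , 0.56230194, 0.19723041]), 'tcp_rot': array([ 0.35020206,  1.54265591, -0.3537457 ]), 'ft_force': array([0.2308781 , 0.4943639 , 0.13899526]), 'ft_torque': array([-0.00287404, -0.02571522,  0.07120593]), 'finger_gap': 0.08513428598252216}
scene [[494.86072637   0.         320.06842575]
 [  0.         494.86072637 203.89150698]
 [  0.           0.           1.        ]] [ 1.23402181 -0.43632361  0.96598507] [0.71249608 0.38325883 0.93948911] ['pixels', 'camera_matrix', 'xyz', 'orientation', 'shot']
top [[400.37619305   0.         318.42056577]
 [  0.         400.37619305 197.18480778]
 [  0.           0.           1.        ]] [0.36026466 0.06802007 1.10215699] [ 0.11678004 -0.12399203 -1.58253431] ['pixels', 'camera_matrix', 'xyz', 'orientation', 'shot']
wrist [[309.70691629   0.         322.44895809]
 [  0.         309.70691629 195.08382626]
 [  0.           0.           1.        ]] [0.19911742 0.59790646 0.37305662] [-0.28217824 -0.17376578  1.11400341] ['pixels', 'camera_matrix', 'xyz', 'orientation', 'shot']
```

View pics/scene0.png

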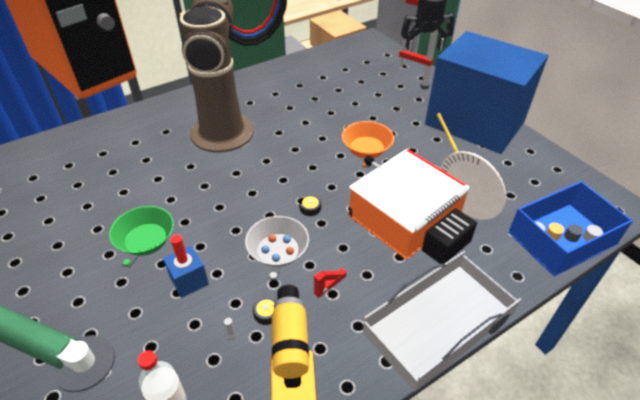

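View pics/top0.png

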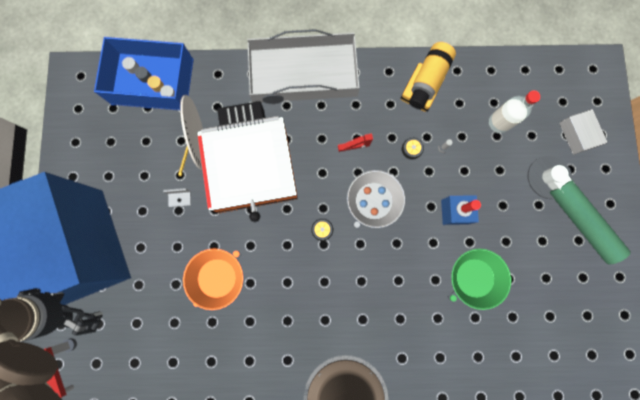

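View pics/wrist0.png

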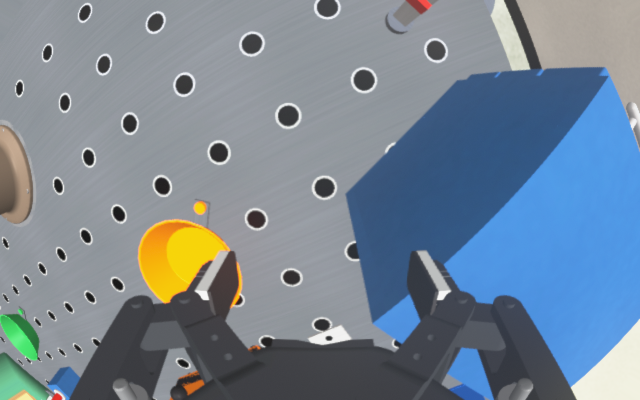

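```bash
cat > h.py <<'E'
import numpy as np, cv2
from scipy.spatial.transform import Rotation as R
from scipy.optimize import least_squares
from cell import bot
def ray(c,uv):
    K=c["camera_matrix"]; x=(uv[0]-K[0,2])/K[0,0]; y=(uv[1]-K[1,2])/K[1,1]
    if c.get("fish"):
        r=np.hypot(x,y); s=np.sin(r)/r if r>1e-9 else 1; d=np.array([x*s,-y*s,-np.cos(r)])
    else: d=np.array([x,-y,-1.])
    d=R.from_rotvec(c["orientation"]).apply(d); return np.array(c["xyz"]),d/np.linalg.norm(d)
def onplane(c,uv,z):
    o,d=ray(c,uv); return o+d*(z-o[2])/d[2]
def proj(c,p):
    K=c["camera_matrix"]; v=R.from_rotvec(c["orientation"]).inv().apply(np.atleast_2d(p)-c["xyz"])
    x,y,z=v[:,0],-v[:,1],-v[:,2]
    if c.get("fish"):
        rr=np.hypot(x,y); th=np.arctan2(rr,z); x,y=x/rr*th,y/rr*th
    else: x,y=x/z,y/z
    return np.c_[K[0,0]*x+K[0,2],K[1,1]*y+K[1,2]]
def tri(pairs):
    A=np.zeros((3,3));b=np.zeros(3);rs=[ray(c,uv) for c,uv in pairs]
    for o,d in rs:
        P=np.eye(3)-np.outer(d,d);A+=P;b+=P@o
    p=np.linalg.solve(A,b); return p,[float(np.linalg.norm((np.eye(3)-np.outer(d,d))@(p-o)))*1000 for o,d in rs]
def cam(n):
    c=dict(bot.camera(n)); 
    if n=="wrist": c["fish"]=True
    return c
E
python3 - <<'E'
from h import *
np.set_printoptions(precision=4,suppress=True)
t0=bot.camera("top"); s0=bot.camera("scene")
for n in ["tub","stand","rod","rod_grip","rod_tip","tumbler","lid_knob","lid_hinge","pointer","pointer_tip","tub_in","ball0_center","ball1_center","wheel_a","magnet_square","bracket","bolt"]:
    for nm,c in (("top",t0),("scene",s0)):
        print(n,nm,[(np.round(d["uv"],1).tolist(),round(d["conf"],2)) for d in bot.look_for(n,c)][:6])
for nm,c in (("top",t0),("scene",s0)):
    p=c["pixels"]
    if nm=="top":
        cv2.imwrite("pics/top_a.png",cv2.resize(p[150:250,310:510],None,fx=4,fy=4,interpolation=cv2.INTER_CUBIC))
        cv2.imwrite("pics/top_b.png",cv2.resize(p[80:240,150:320],None,fx=3.5,fy=3.5,interpolation=cv2.INTER_CUBIC))
    else:
        cv2.imwrite("pics/sc_a.png",cv2.resize(p[190:300,150:330],None,fx=4,fy=4,interpolation=cv2.INTER_CUBIC))
        cv2.imwrite("pics/sc_b.png",cv2.resize(p[100:270,330:520],None,fx=3.5,fy=3.5,interpolation=cv2.INTER_CUBIC))
E
```

```text
tub top [([480.5, 278.0], 0.94), ([372.5, 195.5], 0.88), ([213.5, 277.6], 0.87)]
tub scene [([277.2, 241.5], 0.82), ([366.4, 137.7], 0.81), ([141.2, 228.5], 0.75), ([310.7, 209.3], 0.44)]
stand top [([456.0, 213.0], 0.87), ([247.9, 163.0], 0.74), ([413.1, 150.0], 0.63)]
stand scene [([188.8, 276.7], 0.55)]
rod top [([467.7, 207.0], 0.81)]
rod scene [([181.0, 256.2], 0.68), ([308.7, 205.7], 0.66), ([446.3, 132.2], 0.26), ([427.2, 201.7], 0.17)]
rod_grip top [([467.7, 207.2], 0.61), ([367.1, 189.7], 0.37)]
rod_grip scene [([179.3, 256.7], 0.59)]
rod_tip top [([465.0, 207.3], 0.6), ([446.0, 148.3], 0.48)]
rod_tip scene [([180.8, 250.5], 0.64)]
tumbler top [([241.3, 158.7], 0.63), ([359.1, 141.5], 0.4)]
tumbler scene [([426.4, 199.6], 0.83), ([275.6, 241.7], 0.74), ([290.3, 250.9], 0.69), ([265.2, 313.4], 0.22)]
lid_knob top [([246.0, 166.4], 0.56)]
lid_knob scene [([409.2, 189.9], 0.96), ([427.6, 201.4], 0.52)]
lid_hinge top [([247.6, 165.7], 0.61), ([371.4, 213.1], 0.4)]
lid_hinge scene [([409.7, 191.1], 0.76)]
pointer top [([185.2, 160.7], 0.5)]
pointer scene [([447.2, 129.3], 0.58), 
[... 183 characters left out ...]
, 0.65), ([375.8, 199.9], 0.56)]
tub_in scene [([365.8, 137.1], 0.97), ([275.0, 240.9], 0.82), ([139.4, 229.5], 0.55)]
ball0_center top [([379.8, 190.4], 0.36)]
ball0_center scene [([278.6, 255.8], 0.46)]
ball1_center top [([178.1, 196.2], 0.66), ([365.7, 189.1], 0.42)]
ball1_center scene [([289.7, 252.8], 0.62), ([191.6, 274.3], 0.24)]
wheel_a top [([410.0, 152.8], 0.76), ([323.1, 229.8], 0.61)]
wheel_a scene [([311.4, 208.2], 0.86), ([264.4, 314.3], 0.86)]
magnet_square top [([359.4, 143.4], 0.58)]
magnet_square scene [([327.5, 279.6], 0.89)]
bracket top [([178.3, 197.6], 0.74), ([379.3, 189.2], 0.28)]
bracket scene []
bolt top []
bolt scene [([443.6, 128.8], 0.71), ([230.3, 323.3], 0.47)]
```

View pics/top_a.png

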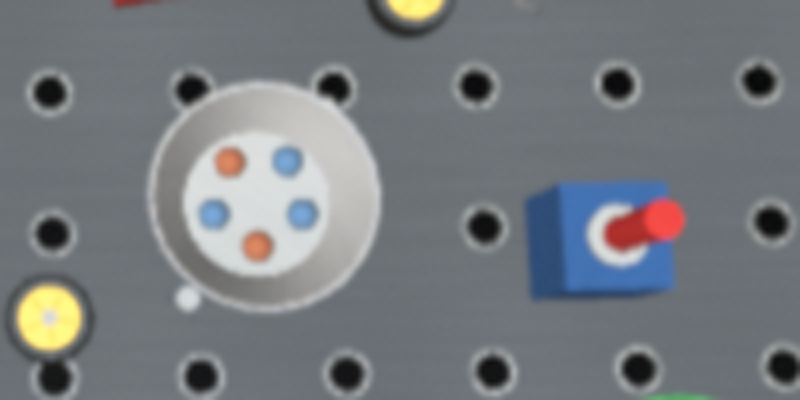

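View pics/top_b.png

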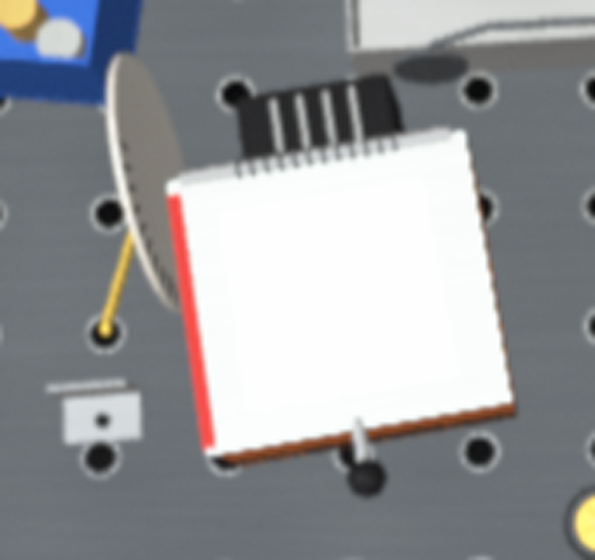

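View pics/sc_a.png

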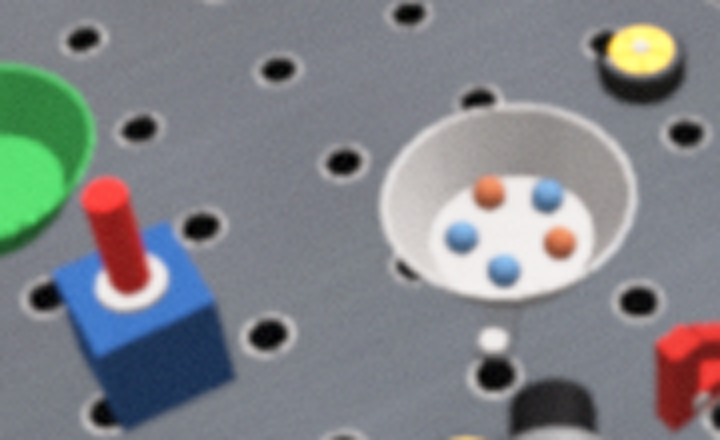

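View pics/sc_b.png

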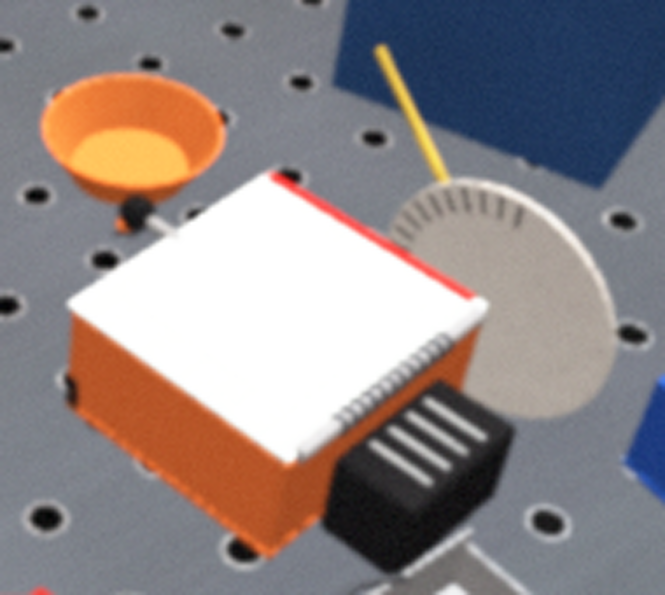

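Run:
```python
from h import *
np.set_printoptions(precision=4,suppress=True)
t=bot.camera("top"); s=bot.camera("scene")
cr=lambda o,k,p:((p[0]+.5)/k-.5+o[0],(p[1]+.5)/k-.5+o[1])
ta=lambda *p:cr((310,150),4,p); tb=lambda *p:cr((150,80),3.5,p); sa=lambda *p:cr((150,190),4,p); sb=lambda *p:cr((330,100),3.5,p)
# tub via circle fit: rim points both
def pr(n,a,b): print(n,*tri([(t,a),(s,b)]))
pr("rodtop",ta(664,220),sa(104,192)); pr("collar",ta(617,234),sa(131,283))
print("rodtop on plane",onplane(t,ta(664,220),.155),onplane(s,sa(104,192),.155), "collar",onplane(t,ta(617,234),.08),onplane(s,sa(131,283),.08))
pr("knob",tb(366,477),sb(136,213)); pr("ptip",tb(104,331),sb(380,48))
print("tub rim",onplane(t,ta(264.5,196),.045),onplane(s,sa(508,200),.045))
def ell(c,z,r,box):
    # fit centre so projected circle bbox matches
    def f(v):
        a=np.linspace(0,2*np.pi,200);P=np.c_[v[0]+r*np.cos(a),v[1]+r*np.sin(a),0*a+z];q=proj(c,P)
        return np.r_[q.min(0),q.max(0)]-box
    k=least_squares(f,[.4,-.08]);return k.x,k.fun
print("tub t",ell(t,.045,.078,np.r_[ta(148,80),ta(381,312)]),"s",ell(s,.045,.078,np.r_[sa(380,103),sa(636,300)]))
for n,a,b in [("br1",(230,162),(559,243)),("bl1",(288,161),(504,270)),("bl2",(214,213),(547,195)),("bl3",(303,214),(462,237)),("br2",(258,246),(489,192))]:
    print(n,onplane(t,ta(*a),.016),onplane(s,sa(*b),.016))
sp=[(558,183),(668,182),(674,289),(567,293)]
P=np.array([onplane(t,ta(*p),.075) for p in sp]);print("stand",P.mean(0),P[1]-P[0],P[2]-P[3])
# tumbler
def lidpts(v):
    x,y,a=v; ux=np.array([np.cos(a),np.sin(a),0]);uy=np.array([-np.sin(a),np.cos(a),0]);c=np.array([x,y,0])
    return None
for n,q in (("FL",tb(213,452)),("FR",tb(514,404)),("BR",tb(464,131)),("BL",tb(172,187))): print(n,onplane(t,q,.119))
for n,q in (("FL",sb(270,175)),("FR",sb(70,302)),("BR",sb(292,462)),("BL",sb(488,303))): print(n,onplane(s,q,.119))
```

```text
rodtop [ 0.4824 -0.3136  0.1549] [0.6959060348552416, 0.6959060348552186]
collar [ 0.4835 -0.3142  0.0775] [1.2430671650741278, 1.2430671650740674]
rodtop on plane [ 0.4827 -0.3129  0.155 ] [ 0.482  -0.3141  0.155 ] collar [ 0.4838 -0.312   0.08  ] [ 0.4848 -0.3155  0.08  ]
knob [0.4676 0.2216 0.113 ] [0.8204207794141133, 0.8204207794141581]
ptip [0.5458 0.3629 0.2545] [0.47734893803627465, 0.4773489380362741]
tub rim [ 0.5171 -0.0912  0.045 ] [ 0.5206 -0.0939  0.045 ]
tub t (array([ 0.5179, -0.0912]), array([-0.0626,  0.1352,  0.0625, -0.1307])) s (array([ 0.5188, -0.0926]), array([-0.0466,  0.2396,  0.0469, -0.205 ]))
br1 [ 0.5454 -0.0727  0.016 ] [ 0.5456 -0.0741  0.016 ]
bl1 [ 0.5455 -0.1126  0.016 ] [ 0.5454 -0.1129  0.016 ]
bl2 [ 0.5101 -0.0605  0.016 ] [ 0.508  -0.0605  0.016 ]
bl3 [ 0.5085 -0.1215  0.016 ] [ 0.5087 -0.1218  0.016 ]
br2 [ 0.4869 -0.0898  0.016 ] [ 0.4858 -0.0899  0.016 ]
stand [ 0.4828 -0.3136  0.075 ] [-0.0004 -0.0717  0.    ] [ 0.0015 -0.0691  0.    ]
FL [0.4868 0.3295 0.119 ]
FR [0.5179 0.1167 0.119 ]
BR [0.7209 0.1519 0.119 ]
BL [0.6814 0.3642 0.119 ]
FL [0.4932 0.3297 0.119 ]
FR [0.5249 0.1178 0.119 ]
BR [0.7271 0.1505 0.119 ]
BL [0.6883 0.3665 0.119 ]
```

```bash
cat >> h.py <<'E'
RD=np.array([[0,0,1.],[0,1,0],[-1,0,0]]) # columns tool x,y,z : x=-Z,y=+Y,z=+X
def go(p,Rt=RD,cmd=None):
    s=bot.get_state()
    p0,R0=(s["eef_pos"],R.from_rotvec(s["tcp_rot"])) if cmd is None else cmd
    print("clock",round(s["clock"],2),"pos",np.round(s["eef_pos"],4),"gap",round(s["finger_gap"],4))
    print(" offset mm",np.round(R0.inv().apply(np.array(p)-p0)*1000,1),"rot",np.round((R0.inv()*R.from_matrix(Rt)).as_rotvec(),4))
def st():
    s=bot.get_state();print("clock",round(s["clock"],2),"q",np.round(s["q"],3),"pos",np.round(s["eef_pos"],4),"\nR",np.round(R.from_rotvec(s["tcp_rot"]).as_matrix(),3).tolist(),"F",np.round(s["ft_force"],1),"gap",round(s["finger_gap"],4))
E
python3 - <<'E'
from h import *
st(); go([.483,-.3135,.25])
E
```

```text
clock 2.05 q [ 1.052  0.308  1.634 -0.     1.2   -0.07 ] pos [0.2712 0.5631 0.1985] 
R [[-0.0, 0.434, 0.901], [-0.0, 0.901, -0.434], [-1.0, -0.0, 0.0]] F [0.1 0.4 0.1] gap 0.0853
clock 2.05 pos [0.2712 0.5631 0.1985] gap 0.0853
 offset mm [ -51.5 -697.9  571.2] rot [-0.4488  0.      0.    ]
```

Request:
{"method": "move_arm", "body": {"commands": [{"offset":[-10,-34,16.5],"rotation":[0,0,0],"fingers":0},{"offset":[-20,-68,33],"rotation":[0,0,0],"fingers":0},{"offset":[-30,-103,49.5],"rotation":[-0.1,0,0],"fingers":0},{"offset":[-40,-137,66],"rotation":[-0.2,0,0],"fingers":0},{"offset":[-50,-171,82.5],"rotation":[-0.3,0,0],"fingers":0}]}}

```text
clock: 2.47
eef_pos: [0.271, 0.3716, 0.2487]
tcp_rot: [0.112, 1.568, -0.113]
ft_force: [0.2, -0.3, 0.4]
finger_gap: 0.0849
```

Run:
```python
from h import *
st(); go([.483,-.3135,.25])
```

```text
clock 2.47 q [ 0.846 -0.066  1.949 -0.     1.259 -0.581] pos [0.271  0.3716 0.2487] 
R [[0.0, 0.143, 0.99], [-0.0, 0.99, -0.143], [-1.0, -0.0, 0.0]] F [ 0.2 -0.3  0.4] gap 0.0849
clock 2.47 pos [0.271  0.3716 0.2487] gap 0.0849
 offset mm [  -1.1 -647.8  307.6] rot [-1.431e-01  1.000e-04  3.000e-04]
```

Request:
{"method": "move_arm", "body": {"commands": [{"offset":[0,-33,20],"rotation":[-0.05,0,0],"fingers":0.2},{"offset":[0,-66,40],"rotation":[-0.1,0,0],"fingers":0.2},{"offset":[0,-99,60],"rotation":[-0.143,0,0],"fingers":0.2},{"offset":[0,-132,80],"rotation":[-0.143,0,0],"fingers":0.2},{"offset":[0,-165,100],"rotation":[-0.143,0,0],"fingers":0.2}]}}

```text
clock: 2.88
eef_pos: [0.3461, 0.1936, 0.2489]
tcp_rot: [0.004, 1.569, -0.003]
ft_force: [-0.1, 0.7, -0.1]
finger_gap: 0.0685
```

Request:
{"method": "move_arm", "body": {"commands": [{"offset":[0,-37,11],"rotation":[0,0,0],"fingers":0.2},{"offset":[0,-74,22],"rotation":[0,0,0],"fingers":0.2},{"offset":[0,-111,33],"rotation":[0,0,0],"fingers":0.2},{"offset":[0,-148,44],"rotation":[0,0,0],"fingers":0.2},{"offset":[0,-185,55],"rotation":[0,0,0],"fingers":0.2}]}}

```text
clock: 3.3
eef_pos: [0.3999, 0.008, 0.2489]
tcp_rot: [0.005, 1.569, -0.005]
ft_force: [0.9, 0.6, -0.2]
finger_gap: 0.0682
```

Run:
```python
from h import *
st(); go([.483,-.3135,.23])
```

```text
clock 3.3 q [-0.089 -0.201  2.066  0.     1.275 -1.654] pos [0.3999 0.008  0.2489] 
R [[0.002, 0.006, 1.0], [0.0, 1.0, -0.006], [-1.0, 0.0, 0.002]] F [ 0.9  0.6 -0.2] gap 0.0682
clock 3.3 pos [0.3999 0.008  0.2489] gap 0.0682
 offset mm [  19.1 -321.    85. ] rot [-0.006   0.0015 -0.    ]
```

Request:
{"method": "move_arm", "body": {"commands": [{"offset":[4,-36,9],"rotation":[0,0,0],"fingers":0.2},{"offset":[8,-72,19],"rotation":[0,0,0],"fingers":0.2},{"offset":[12,-108,28],"rotation":[0,0,0],"fingers":0.2},{"offset":[16,-144,38],"rotation":[0,0,0],"fingers":0.2},{"offset":[19,-180,47],"rotation":[0,0,0],"fingers":0.2}]}}

```text
clock: 3.72
eef_pos: [0.4458, -0.1724, 0.2294]
tcp_rot: [0.005, 1.57, -0.005]
ft_force: [0.1, 0.1, 0.0]
finger_gap: 0.0682
```

Request:
{"method": "move_arm", "body": {"commands": [{"offset":[0,-36,9],"rotation":[0,0,0],"fingers":0.2},{"offset":[0,-72,19],"rotation":[0,0,0],"fingers":0.2},{"offset":[0,-108,28],"rotation":[0,0,0],"fingers":0.2},{"offset":[0,-141,38],"rotation":[0,0,0],"fingers":0.2},{"offset":[0,-141,38],"rotation":[0,0,0],"fingers":0.2}]}}

```text
clock: 4.13
eef_pos: [0.4841, -0.3179, 0.2295]
tcp_rot: [0.004, 1.569, -0.011]
ft_force: [0.7, -0.3, -0.1]
finger_gap: 0.0686
```

Run:
```python
from h import *
c=cam("wrist"); cv2.imwrite("pics/w1.png",c["pixels"]); st(); go([.483,-.3135,.101])
print(proj(c,[[.483,-.3135,.155],[.483,-.3135,.08],[.483,-.3135,.075]]))
```

```text
clock 4.18 q [-0.652  0.188  1.72  -0.     1.233 -2.214] pos [ 0.4832 -0.3146  0.2291] 
R [[0.0, 0.009, 1.0], [-0.001, 1.0, -0.009], [-1.0, -0.001, 0.0]] F [-0.1  2.   0.6] gap 0.0682
clock 4.18 pos [ 0.4832 -0.3146  0.2291] gap 0.0682
 offset mm [128.1   1.2  -0.2] rot [-0.0093  0.0002  0.0007]
[[327.23708927 191.82961426]
 [326.55985485 170.91434358]
 [326.52459375 169.83782284]]
```

View pics/w1.png

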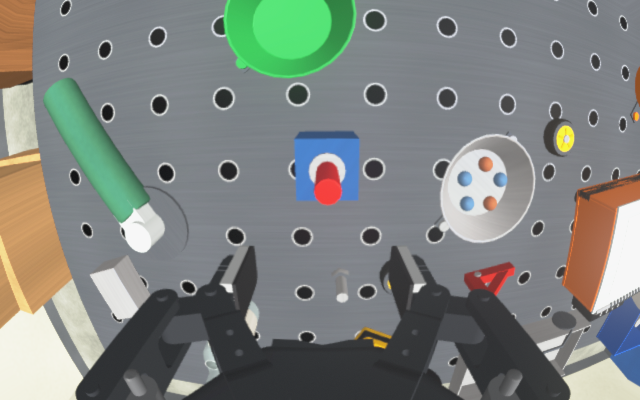

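Wrist view: handle top at (328,191), where my estimate projects it (327,192); steel tub at (488,188). I'll go down and grip.

Request:
{"method": "move_arm", "body": {"commands": [{"offset":[32,1,0],"rotation":[-0.009,0,0],"fingers":0.3},{"offset":[64,1,0],"rotation":[-0.009,0,0],"fingers":0.3},{"offset":[96,1,0],"rotation":[-0.009,0,0],"fingers":0.3},{"offset":[124,1,0],"rotation":[-0.009,0,0],"fingers":0.3},{"offset":[128,1,0],"rotation":[-0.009,0,0],"fingers":0.3}]}}

```text
clock: 4.6
eef_pos: [0.4784, -0.3062, 0.0958]
tcp_rot: [0.003, 1.58, 0.009]
ft_force: [-0.9, 0.6, 0.3]
finger_gap: 0.0597
```

Request:
{"method": "move_arm", "body": {"commands": [{"offset":[0,0,0],"rotation":[0,0,0],"fingers":0.6},{"offset":[0,0,0],"rotation":[0,0,0],"fingers":0.8},{"offset":[0,0,0],"rotation":[0,0,0],"fingers":1},{"offset":[0,0,0],"rotation":[0,0,0],"fingers":1},{"offset":[0,0,0],"rotation":[0,0,0],"fingers":1}], "grip_force": 80}}

```text
clock: 5.02
eef_pos: [0.4847, -0.3119, 0.1043]
tcp_rot: [-0.005, 1.567, 0.0]
ft_force: [-0.7, -0.3, 3.3]
finger_gap: 0.0211
```

Run:
```python
from h import *
st()
```

```text
clock 5.02 q [-0.647  0.32   1.827 -0.     0.99  -2.221] pos [ 0.4847 -0.3119  0.1043] 
R [[0.004, -0.003, 1.0], [-0.003, 1.0, 0.003], [-1.0, -0.003, 0.004]] F [-0.7 -0.3  3.3] gap 0.0211
```

Request:
{"method": "move_arm", "body": {"commands": [{"offset":[0,0,0],"rotation":[0,0,0],"fingers":1},{"offset":[-20,0,0],"rotation":[0,0,0],"fingers":1},{"offset":[-50,0,0],"rotation":[0,0,0],"fingers":1},{"offset":[-80,0,0],"rotation":[0,0,0],"fingers":1},{"offset":[-95,0,0],"rotation":[0,0,0],"fingers":1}]}}

```text
clock: 5.43
eef_pos: [0.4845, -0.3117, 0.2006]
tcp_rot: [-0.005, 1.566, -0.0]
ft_force: [0.1, -0.8, -0.9]
finger_gap: 0.021
```

Run:
```python
from h import *
st(); t=cam("top");st()
s=cam("scene");st()
w=cam("wrist")
cv2.imwrite("pics/w2.png",np.vstack([w["pixels"][100:300],cv2.resize(s["pixels"][190:300,100:340],(640,293))]))
```

```text
clock 5.43 q [-0.647  0.209  1.754  0.     1.173 -2.221] pos [ 0.4845 -0.3117  0.2006] 
R [[0.005, -0.003, 1.0], [-0.003, 1.0, 0.003], [-1.0, -0.003, 0.005]] F [ 0.1 -0.8 -0.9] gap 0.021
clock 5.48 q [-0.647  0.207  1.751  0.     1.173 -2.221] pos [ 0.4859 -0.3128  0.2032] 
R [[0.008, -0.003, 1.0], [-0.006, 1.0, 0.003], [-1.0, -0.006, 0.008]] F [ 1.1 -0.6  0.2] gap 0.0211
clock 5.53 q [-0.647  0.209  1.754  0.     1.17  -2.221] pos [ 0.4853 -0.3124  0.2009] 
R [[0.007, -0.003, 1.0], [-0.005, 1.0, 0.003], [-1.0, -0.005, 0.007]] F [ 1.4 -0.2 -1.1] gap 0.0211
```

View pics/w2.png

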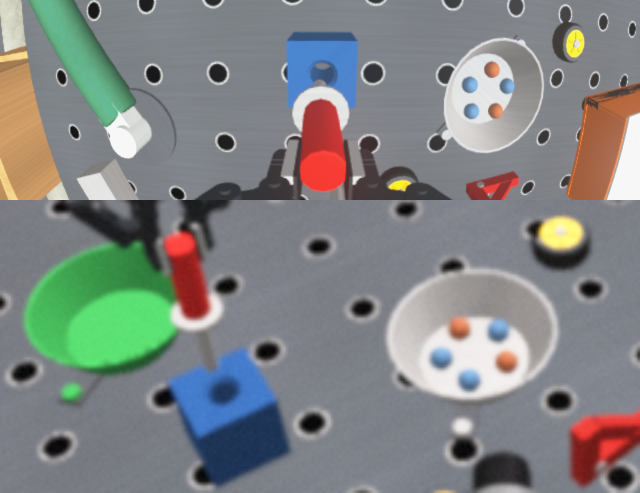

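Run:
```python
from h import *
t=cam("top");s=cam("scene");st()
tip=np.array([.4848,-.3125,.202-.097])
ov=lambda c,x0,y0,w,h,k:None
def crop(c,x0,y0,w,h,k,pts):
    im=cv2.resize(c["pixels"][y0:y0+h,x0:x0+w],None,fx=k,fy=k,interpolation=cv2.INTER_CUBIC)
    for p in proj(c,pts):
        q=((p-[x0,y0]+.5)*k-.5); cv2.circle(im,tuple(int(v) for v in np.round(q)),2,(0,255,0),-1)
    return im
pts=[tip,tip+[0,0,.068],tip+[0,0,.073],tip+[0,0,.148]]
a=crop(t,420,160,90,80,5,pts); b=crop(s,130,180,110,110,5,pts)
b=b[:400]; a=a[:400]
cv2.imwrite("pics/r3.png",np.hstack([a[:,:300],b[:,:500]]) if a.shape[0]==b.shape[0] else a)
```

```text
clock 5.68 q [-0.647  0.214  1.76   0.     1.17  -2.221] pos [ 0.4817 -0.3097  0.1949] 
R [[-0.002, -0.003, 1.0], [0.002, 1.0, 0.003], [-1.0, 0.002, -0.002]] F [ 0.3  0.4 -2.1] gap 0.0209
```

View pics/r3.png

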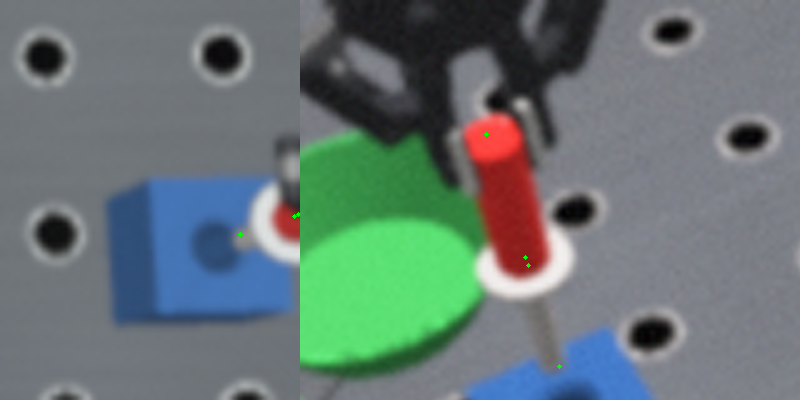

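Run:
```python
from h import *
P=[]
for i in range(8):
    bot.camera("top"); s=bot.get_state(); P.append(s["eef_pos"]); 
    print(round(s["clock"],2),np.round(s["eef_pos"],4),np.round(s["ft_force"],1), np.round(s["joint_velocities"][1:3],3))
print(np.mean(P,0))
```

```text
5.73 [ 0.4814 -0.3094  0.1942] [ 0.5 -0.2 -2.2] [0.009 0.003]
5.78 [ 0.4814 -0.3095  0.1941] [-0.6 -0.4 -1.9] [ 0.005 -0.003]
5.83 [ 0.4815 -0.3096  0.1942] [ 0.4 -0.7 -1. ] [ 0.001 -0.007]
5.88 [ 0.4817 -0.3098  0.1944] [-0.2  0.4 -1.8] [-0.003 -0.01 ]
5.93 [ 0.482  -0.3099  0.1948] [ 0.2 -0.7 -1.8] [-0.005 -0.01 ]
5.98 [ 0.4822 -0.3101  0.1951] [ 0.7 -0.2 -2.2] [-0.007 -0.009]
6.03 [ 0.4824 -0.3103  0.1955] [ 0.6 -0.1 -0.9] [-0.004 -0.008]
6.08 [ 0.4826 -0.3103  0.1958] [ 1.1  0.  -2.1] [-0.004 -0.006]
[ 0.48190288 -0.30985749  0.19475804]
```

Request:
{"method": "move_arm", "body": {"commands": [{"offset":[0,20,3],"rotation":[0,0,0],"fingers":1},{"offset":[0,50,8],"rotation":[0,0,0],"fingers":1},{"offset":[0,85,14],"rotation":[0,0,0],"fingers":1},{"offset":[0,120,20],"rotation":[0,0,0],"fingers":1},{"offset":[0,150,25],"rotation":[0,0,0],"fingers":1}]}}

```text
clock: 6.5
eef_pos: [0.5074, -0.1586, 0.1964]
tcp_rot: [-0.002, 1.571, 0.003]
ft_force: [1.0, -0.6, -1.7]
finger_gap: 0.0213
```

Request:
{"method": "move_arm", "body": {"commands": [{"offset":[0,25,4],"rotation":[0,0,0],"fingers":1},{"offset":[0,45,7],"rotation":[0,0,0],"fingers":1},{"offset":[0,60,9],"rotation":[0,0,0],"fingers":1},{"offset":[0,68,11],"rotation":[0,0,0],"fingers":1},{"offset":[0,68,11],"rotation":[0,0,0],"fingers":1}]}}

```text
clock: 6.92
eef_pos: [0.5185, -0.091, 0.1965]
tcp_rot: [-0.004, 1.571, 0.005]
ft_force: [-0.1, 0.4, -0.4]
finger_gap: 0.021
```

Run:
```python
from h import *
for i in range(4):
    t=cam(["top","scene"][i%2]); s=bot.get_state()
    print(round(s["clock"],2),np.round(s["eef_pos"],4),np.round(s["tcp_rot"],3))
    if i%2==0: T=t
go([.5185,-.092,.105])
S=t
def crop(c,x0,y0,w,h,k,pts):
    im=cv2.resize(c["pixels"][y0:y0+h,x0:x0+w],None,fx=k,fy=k,interpolation=cv2.INTER_CUBIC)
    return im
cv2.imwrite("pics/t4.png",np.hstack([crop(T,330,150,100,100,4,0),crop(S,220,190,100,100,4,0)]))
```

```text
6.97 [ 0.5183 -0.0922  0.1965] [-0.004  1.571  0.003]
7.02 [ 0.5182 -0.0929  0.1965] [-0.004  1.571  0.002]
7.07 [ 0.5182 -0.0933  0.1965] [-0.003  1.571  0.002]
7.12 [ 0.5181 -0.0935  0.1965] [-2.000e-03  1.571e+00  1.000e-03]
clock 7.12 pos [ 0.5181 -0.0935  0.1965] gap 0.0213
 offset mm [91.5  1.5  0.4] rot [ 0.0023 -0.      0.0006]
```

View pics/t4.png

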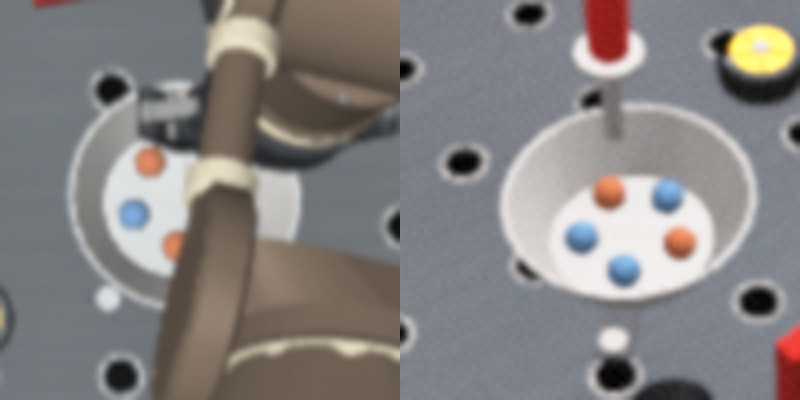

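Request:
{"method": "move_arm", "body": {"commands": [{"offset":[25,1,0],"rotation":[0,0,0],"fingers":1},{"offset":[50,1,0],"rotation":[0,0,0],"fingers":1},{"offset":[68,1,0],"rotation":[0,0,0],"fingers":1},{"offset":[80,1,0],"rotation":[0,0,0],"fingers":1},{"offset":[86,1,0],"rotation":[0,0,0],"fingers":1}]}}

```text
clock: 7.53
eef_pos: [0.5166, -0.092, 0.1084]
tcp_rot: [-0.001, 1.574, 0.002]
ft_force: [-0.8, -0.6, -1.1]
finger_gap: 0.0214
```

Run:
```python
from h import *
for i in range(4):
    S=cam("scene"); s=bot.get_state()
    print(round(s["clock"],2),np.round(s["eef_pos"],4),np.round(s["ft_force"],1))
tip=s["eef_pos"]-[0,0,.094]
im=cv2.resize(S["pixels"][190:290,220:320],None,fx=4,fy=4,interpolation=cv2.INTER_CUBIC)
for p in proj(S,[tip,tip+[0,0,.068],tip+[0,0,.148]]):
    q=(p-[220,190]+.5)*4-.5; cv2.circle(im,tuple(int(v) for v in q),2,(0,255,0),-1)
cv2.imwrite("pics/s5.png",im)
```

```text
7.58 [ 0.5166 -0.0918  0.1082] [ 0.1 -0.7 -1.7]
7.63 [ 0.5174 -0.0919  0.1095] [ 1.2 -0.  -2. ]
7.68 [ 0.5184 -0.092   0.1107] [-0.2  0.  -1.1]
7.73 [ 0.5191 -0.0921  0.1114] [ 0.3 -0.4 -0.2]
```

View pics/s5.png

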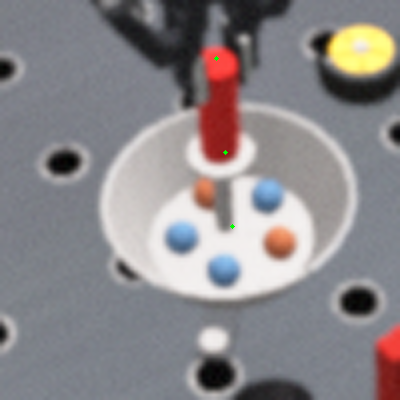

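```bash
cat > stir.py <<'E'
import numpy as np
S=[(0,0),(12,0),(20,0),(24,24),(24,48)]
th=48
for i in range(13): th+=24; S.append((24,th))
for r in (29,35): th+=24; S.append((r,th))
for i in range(30): th+=24; S.append((41,th))
cur=np.zeros(2)
for c in range(0,len(S),5):
    P=[np.array([r*np.sin(np.radians(t)),r*np.cos(np.radians(t))]) for r,t in S[c:c+5]]
    print(c//5,[np.round(p-cur).astype(int).tolist() for p in P],S[c+4]); cur=cur+np.round(P[-1]-cur)
E
python3 stir.py
```

```text
0 [[0, 0], [0, 12], [0, 20], [10, 22], [18, 16]] (24, 48)
1 [[5, -9], [6, -19], [3, -28], [-4, -35], [-13, -39]] (24, 168)
2 [[-10, 0], [-19, 4], [-26, 11], [-29, 20], [-28, 30]] (24, 288)
3 [[5, 9], [13, 15], [23, 17], [35, 19], [49, 16]] (35, 408)
4 [[13, -10], [15, -27], [10, -43], [-2, -56], [-17, -63]] (41, 528)
5 [[-18, 0], [-33, 7], [-45, 20], [-50, 36], [-48, 53]] (41, 648)
6 [[9, 14], [22, 24], [39, 28], [56, 24], [69, 14]] (41, 768)
7 [[9, -14], [11, -31], [6, -48], [-6, -60], [-21, -67]] (41, 888)
8 [[-18, 0], [-33, 7], [-45, 19], [-50, 36], [-48, 53]] (41, 1008)
9 [[9, 14], [22, 24], [39, 28], [56, 24], [69, 14]] (41, 1128)
```

Request:
{"method": "move_arm", "body": {"commands": [{"offset":[6,0,0],"rotation":[0,0,0],"fingers":1},{"offset":[6,0,12],"rotation":[0,0,0],"fingers":1},{"offset":[6,0,20],"rotation":[0,0,0],"fingers":1},{"offset":[6,10,22],"rotation":[0,0,0],"fingers":1},{"offset":[6,18,16],"rotation":[0,0,0],"fingers":1}]}}

```text
clock: 8.15
eef_pos: [0.5365, -0.0731, 0.1056]
tcp_rot: [-0.002, 1.567, 0.002]
ft_force: [1.1, -0.5, -1.0]
finger_gap: 0.0206
```

Request:
{"method": "move_arm", "body": {"commands": [{"offset":[0,5,-9],"rotation":[0,0,0],"fingers":1},{"offset":[0,6,-19],"rotation":[0,0,0],"fingers":1},{"offset":[0,3,-28],"rotation":[0,0,0],"fingers":1},{"offset":[0,-4,-35],"rotation":[0,0,0],"fingers":1},{"offset":[0,-13,-39],"rotation":[0,0,0],"fingers":1}]}}

```text
clock: 8.57
eef_pos: [0.4931, -0.0867, 0.1043]
tcp_rot: [-0.003, 1.572, 0.003]
ft_force: [-0.1, -0.8, -1.5]
finger_gap: 0.0209
```

Request:
{"method": "move_arm", "body": {"commands": [{"offset":[0,-10,0],"rotation":[0,0,0],"fingers":1},{"offset":[0,-19,4],"rotation":[0,0,0],"fingers":1},{"offset":[0,-26,11],"rotation":[0,0,0],"fingers":1},{"offset":[0,-29,20],"rotation":[0,0,0],"fingers":1},{"offset":[0,-28,30],"rotation":[0,0,0],"fingers":1}]}}

```text
clock: 8.98
eef_pos: [0.5264, -0.1156, 0.1046]
tcp_rot: [-0.0, 1.571, 0.001]
ft_force: [0.3, 0.7, -1.7]
finger_gap: 0.0212
```

Run:
```python
from h import *
st();S=cam("scene")
cv2.imwrite("pics/s6.png",cv2.resize(S["pixels"][190:290,220:320],None,fx=4,fy=4,interpolation=cv2.INTER_CUBIC))
```

```text
clock 8.98 q [-2.970e-01  2.560e-01  1.911e+00  1.000e-03  9.750e-01 -1.869e+00] pos [ 0.5264 -0.1156  0.1046] 
R [[0.0, -0.001, 1.0], [0.0, 1.0, 0.001], [-1.0, 0.0, 0.0]] F [ 0.3  0.7 -1.7] gap 0.0212
```

View pics/s6.png

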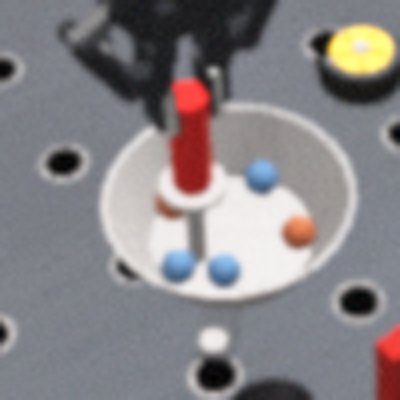

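Stirring works: all five balls are near the wall now. The rod is vertical at crop (195,250). Carrying on with the outer circle.

Request:
{"method": "move_arm", "body": {"commands": [{"offset":[0,5,9],"rotation":[0,0,0],"fingers":1},{"offset":[0,13,15],"rotation":[0,0,0],"fingers":1},{"offset":[0,23,17],"rotation":[0,0,0],"fingers":1},{"offset":[0,35,19],"rotation":[0,0,0],"fingers":1},{"offset":[0,49,16],"rotation":[0,0,0],"fingers":1}]}}

```text
clock: 9.45
eef_pos: [0.5417, -0.0642, 0.1045]
tcp_rot: [-0.004, 1.57, 0.003]
ft_force: [-0.3, -1.2, -1.7]
finger_gap: 0.0212
```

Request:
{"method": "move_arm", "body": {"commands": [{"offset":[0,13,-10],"rotation":[0,0,0],"fingers":1},{"offset":[0,15,-27],"rotation":[0,0,0],"fingers":1},{"offset":[0,10,-43],"rotation":[0,0,0],"fingers":1},{"offset":[0,-2,-56],"rotation":[0,0,0],"fingers":1},{"offset":[0,-17,-63],"rotation":[0,0,0],"fingers":1}]}}

```text
clock: 9.87
eef_pos: [0.4752, -0.0802, 0.104]
tcp_rot: [-0.004, 1.574, 0.006]
ft_force: [-0.4, 0.3, -2.2]
finger_gap: 0.0209
```

Request:
{"method": "move_arm", "body": {"commands": [{"offset":[0,-18,0],"rotation":[0,0,0],"fingers":1},{"offset":[0,-33,7],"rotation":[0,0,0],"fingers":1},{"offset":[0,-45,20],"rotation":[0,0,0],"fingers":1},{"offset":[0,-50,36],"rotation":[0,0,0],"fingers":1},{"offset":[0,-48,53],"rotation":[0,0,0],"fingers":1}]}}

```text
clock: 10.28
eef_pos: [0.5322, -0.1313, 0.1047]
tcp_rot: [-0.002, 1.57, 0.001]
ft_force: [0.3, 0.4, -1.9]
finger_gap: 0.0205
```

Run:
```python
from h import *
st();S=cam("scene")
cv2.imwrite("pics/s7.png",cv2.resize(S["pixels"][190:290,220:320],None,fx=4,fy=4,interpolation=cv2.INTER_CUBIC))
```

```text
clock 10.28 q [-3.210e-01  2.720e-01  1.890e+00 -1.000e-03  9.790e-01 -1.893e+00] pos [ 0.5322 -0.1313  0.1047] 
R [[0.0, -0.002, 1.0], [-0.001, 1.0, 0.002], [-1.0, -0.001, 0.0]] F [ 0.3  0.4 -1.9] gap 0.0205
```

View pics/s7.png

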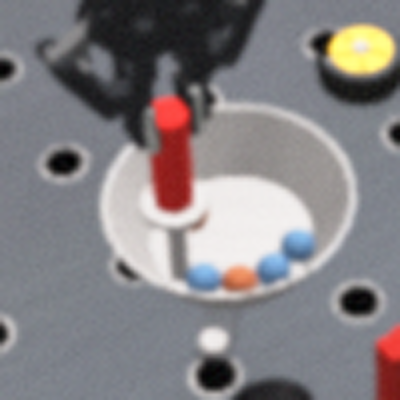

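Request:
{"method": "move_arm", "body": {"commands": [{"offset":[0,9,14],"rotation":[0,0,0],"fingers":1},{"offset":[0,22,24],"rotation":[0,0,0],"fingers":1},{"offset":[0,39,28],"rotation":[0,0,0],"fingers":1},{"offset":[0,56,24],"rotation":[0,0,0],"fingers":1},{"offset":[0,69,14],"rotation":[0,0,0],"fingers":1}]}}

```text
clock: 10.75
eef_pos: [0.5468, -0.0597, 0.1047]
tcp_rot: [-0.003, 1.569, 0.003]
ft_force: [-0.5, -0.1, -1.2]
finger_gap: 0.0212
```

Request:
{"method": "move_arm", "body": {"commands": [{"offset":[0,9,-14],"rotation":[0,0,0],"fingers":1},{"offset":[0,11,-31],"rotation":[0,0,0],"fingers":1},{"offset":[0,6,-48],"rotation":[0,0,0],"fingers":1},{"offset":[0,-6,-60],"rotation":[0,0,0],"fingers":1},{"offset":[0,-21,-67],"rotation":[0,0,0],"fingers":1}]}}

```text
clock: 11.17
eef_pos: [0.4764, -0.081, 0.1042]
tcp_rot: [-0.004, 1.572, 0.005]
ft_force: [-0.4, -0.3, -0.4]
finger_gap: 0.0212
```

Request:
{"method": "move_arm", "body": {"commands": [{"offset":[0,-18,0],"rotation":[0,0,0],"fingers":1},{"offset":[0,-33,7],"rotation":[0,0,0],"fingers":1},{"offset":[0,-45,19],"rotation":[0,0,0],"fingers":1},{"offset":[0,-50,36],"rotation":[0,0,0],"fingers":1},{"offset":[0,-48,53],"rotation":[0,0,0],"fingers":1}]}}

```text
clock: 11.58
eef_pos: [0.5328, -0.132, 0.1046]
tcp_rot: [-0.002, 1.57, 0.0]
ft_force: [-0.1, -0.2, -2.0]
finger_gap: 0.0212
```

Run:
```python
from h import *
st();S=cam("scene")
cv2.imwrite("pics/s8.png",cv2.resize(S["pixels"][190:290,220:320],None,fx=4,fy=4,interpolation=cv2.INTER_CUBIC))
```

```text
clock 11.58 q [-3.220e-01  2.730e-01  1.889e+00 -1.000e-03  9.790e-01 -1.894e+00] pos [ 0.5328 -0.132   0.1046] 
R [[0.001, -0.001, 1.0], [-0.001, 1.0, 0.001], [-1.0, -0.001, 0.001]] F [-0.1 -0.2 -2. ] gap 0.0212
```

View pics/s8.png

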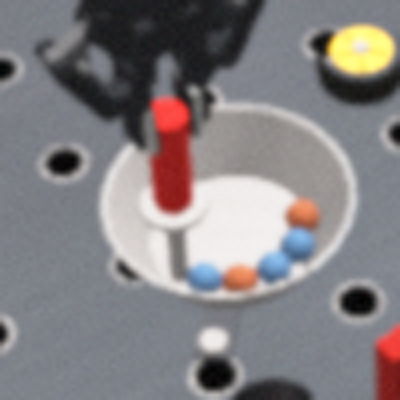

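Request:
{"method": "move_arm", "body": {"commands": [{"offset":[0,9,14],"rotation":[0,0,0],"fingers":1},{"offset":[0,21,24],"rotation":[0,0,0],"fingers":1},{"offset":[0,30,26],"rotation":[0,0,0],"fingers":1},{"offset":[0,32,12],"rotation":[0,0,0],"fingers":1},{"offset":[0,34,-4],"rotation":[0,0,0],"fingers":1}]}}

```text
clock: 12.05
eef_pos: [0.5281, -0.0956, 0.1045]
tcp_rot: [-0.004, 1.57, 0.004]
ft_force: [-0.2, -0.6, -1.2]
finger_gap: 0.0211
```

Request:
{"method": "move_arm", "body": {"commands": [{"offset":[-15,4,-8],"rotation":[0,0,0],"fingers":1},{"offset":[-40,4,-8],"rotation":[0,0,0],"fingers":1},{"offset":[-68,4,-8],"rotation":[0,0,0],"fingers":1},{"offset":[-90,4,-8],"rotation":[0,0,0],"fingers":1},{"offset":[-98,4,-8],"rotation":[0,0,0],"fingers":1}]}}

```text
clock: 12.47
eef_pos: [0.5216, -0.0926, 0.2065]
tcp_rot: [-0.004, 1.564, 0.002]
ft_force: [1.0, -0.8, 0.1]
finger_gap: 0.0212
```

Run:
```python
from h import *
st();S=cam("scene")
cv2.imwrite("pics/s9.png",cv2.resize(S["pixels"][190:290,220:320],None,fx=4,fy=4,interpolation=cv2.INTER_CUBIC))
st();go([.483,-.3135,.200])
```

```text
clock 12.47 q [-0.258  0.112  1.855  0.     1.168 -1.833] pos [ 0.5216 -0.0926  0.2065] 
R [[0.007, -0.004, 1.0], [-0.002, 1.0, 0.004], [-1.0, -0.002, 0.007]] F [ 1.  -0.8  0.1] gap 0.0212
clock 12.52 q [-0.258  0.112  1.854 -0.     1.168 -1.833] pos [ 0.5218 -0.0928  0.2066] 
R [[0.007, -0.004, 1.0], [-0.002, 1.0, 0.004], [-1.0, -0.002, 0.007]] F [ 0.3 -0.2 -0.1] gap 0.0212
clock 12.52 pos [ 0.5218 -0.0928  0.2066] gap 0.0212
 offset mm [   6.8 -220.6  -39.7] rot [0.0038 0.0072 0.0019]
```

View pics/s9.png

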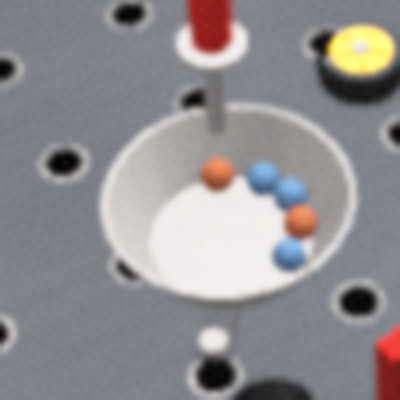

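Request:
{"method": "move_arm", "body": {"commands": [{"offset":[0,-20,-3],"rotation":[0,0,0],"fingers":1},{"offset":[0,-53,-9],"rotation":[0,0,0],"fingers":1},{"offset":[0,-88,-15],"rotation":[0,0,0],"fingers":1},{"offset":[0,-123,-21],"rotation":[0,0,0],"fingers":1},{"offset":[0,-155,-27],"rotation":[0,0,0],"fingers":1}]}}

```text
clock: 12.93
eef_pos: [0.4913, -0.2484, 0.2005]
tcp_rot: [-0.002, 1.573, 0.004]
ft_force: [1.1, 0.3, -1.1]
finger_gap: 0.0211
```

Request:
{"method": "move_arm", "body": {"commands": [{"offset":[0,-25,-4],"rotation":[0,0,0],"fingers":1},{"offset":[0,-45,-8],"rotation":[0,0,0],"fingers":1},{"offset":[0,-58,-10],"rotation":[0,0,0],"fingers":1},{"offset":[0,-65,-11],"rotation":[0,0,0],"fingers":1},{"offset":[0,-65,-11],"rotation":[0,0,0],"fingers":1}]}}

```text
clock: 13.35
eef_pos: [0.4812, -0.3131, 0.2013]
tcp_rot: [-0.001, 1.572, 0.002]
ft_force: [0.7, 0.6, -1.1]
finger_gap: 0.021
```

Run:
```python
from h import *
for i in range(6):
    n=["top","scene","wrist"][i%3]; c=cam(n); s=bot.get_state()
    print(round(s["clock"],2),np.round(s["eef_pos"],4),np.round(s["tcp_rot"],3))
    if i==4: S=c;P=s["eef_pos"]
    if i==5: W=c
go([.483,-.3125,.196])
tip=P-[0,0,.094]
def dr(c,im,x0,y0,k,pts,col):
    for p in proj(c,pts):
        q=(p-[x0,y0]+.5)*k-.5; cv2.circle(im,tuple(int(v) for v in q),2,col,-1)
def cr(c,x0,y0,w,h,k):
    im=cv2.resize(c["pixels"][y0:y0+h,x0:x0+w],None,fx=k,fy=k,interpolation=cv2.INTER_CUBIC)
    dr(c,im,x0,y0,k,[tip,tip+[0,0,.068],tip+[0,0,.148]],(0,255,0))
    a=np.linspace(0,6.28,13)
    dr(c,im,x0,y0,k,np.c_[.483+.012*np.cos(a),-.3135+.012*np.sin(a),0*a+.075],(0,255,255))
    return im
cv2.imwrite("pics/r10.png",np.hstack([cr(S,140,190,100,120,4),cr(W,270,110,100,120,4)]))
```

```text
13.4 [ 0.4815 -0.312   0.2015] [-1.000e-03  1.572e+00  3.000e-03]
13.45 [ 0.4817 -0.3114  0.2017] [-1.000e-03  1.572e+00  4.000e-03]
13.5 [ 0.4819 -0.3112  0.2019] [-0.002  1.571  0.004]
13.55 [ 0.482  -0.3112  0.2022] [-0.003  1.571  0.004]
13.6 [ 0.4821 -0.3113  0.2024] [-0.003  1.571  0.004]
13.65 [ 0.4822 -0.3114  0.2025] [-0.003  1.571  0.004]
clock 13.65 pos [ 0.4822 -0.3114  0.2025] gap 0.0207
 offset mm [ 6.5 -1.1  0.8] rot [ 0.0047  0.     -0.0003]
```

View pics/r10.png

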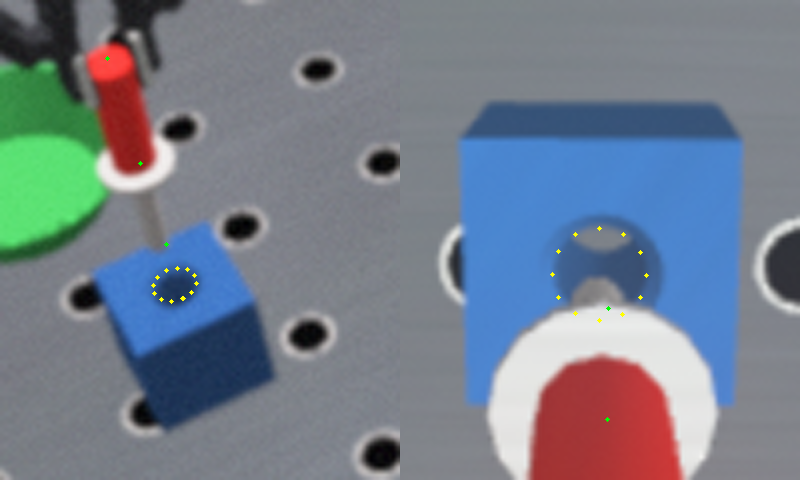

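Run:
```python
from h import *
S=cam("scene");W=cam("wrist")
sc=lambda *p:((p[0]+.5)/4-.5+140,(p[1]+.5)/4-.5+190)
wc=lambda *p:((p[0]-400+.5)/4-.5+270,(p[1]+.5)/4-.5+110)
print("tip",tri([(S,sc(157,243)),(W,wc(597,293))]), "scene@.108",onplane(S,sc(157,243),.111),"wrist",onplane(W,wc(597,293),.111))
print("hole",tri([(S,sc(177,284)),(W,wc(607,265))]),onplane(S,sc(177,284),.075),onplane(W,wc(607,265),.075))
print("collar", tri([(S,sc(136,165)),(W,wc(603,410))]))
st()
```

```text
tip (array([ 0.47839273, -0.31464393,  0.10865332]), [0.5044723921950369, 0.5044723921949607]) scene@.108 [ 0.48040725 -0.3154775   0.111     ] wrist [ 0.47780003 -0.3141186   0.111     ]
hole (array([ 0.48118542, -0.31197284,  0.0726862 ]), [0.034926920927884055, 0.034926920927881445]) [ 0.48313896 -0.31226025  0.075     ] [ 0.4805844  -0.31200152  0.075     ]
collar (array([ 0.48082047, -0.31299501,  0.17548541]), [0.6796292574479055, 0.6796292574479138])
clock 13.75 q [-0.65   0.207  1.752  0.     1.182 -2.225] pos [ 0.4822 -0.3117  0.2026] 
R [[0.0, -0.004, 1.0], [0.0, 1.0, 0.004], [-1.0, 0.0, 0.0]] F [ 0.5  0.1 -1. ] gap 0.0211
```

Request:
{"method": "move_arm", "body": {"commands": [{"offset":[6,2.5,2.5],"rotation":[0,0,0],"fingers":1},{"offset":[20,2.5,2.5],"rotation":[0,0,0],"fingers":1},{"offset":[38,2.5,2.5],"rotation":[0,0,0],"fingers":1},{"offset":[58,2.5,2.5],"rotation":[0,0,0],"fingers":1},{"offset":[75,2.5,2.5],"rotation":[0,0,0],"fingers":1}]}}

```text
clock: 14.17
eef_pos: [0.4843, -0.3094, 0.1261]
tcp_rot: [-0.002, 1.571, 0.003]
ft_force: [0.2, 1.1, -2.7]
finger_gap: 0.0211
```

Run:
```python
from h import *
st();S=cam("scene");W=cam("wrist");st()
f=lambda c,x0,y0:cv2.resize(c["pixels"][y0:y0+120,x0:x0+100],None,fx=4,fy=4,interpolation=cv2.INTER_CUBIC)
cv2.imwrite("pics/r11.png",np.hstack([f(S,140,190),f(W,270,110)]))
```

```text
clock 14.17 q [-0.644  0.292  1.813  0.     1.037 -2.219] pos [ 0.4843 -0.3094  0.1261] 
R [[-0.0, -0.004, 1.0], [0.0, 1.0, 0.004], [-1.0, 0.0, -0.0]] F [ 0.2  1.1 -2.7] gap 0.0211
clock 14.27 q [-0.644  0.294  1.816  0.     1.039 -2.219] pos [ 0.4817 -0.3076  0.1236] 
R [[-0.006, -0.004, 1.0], [0.005, 1.0, 0.004], [-1.0, 0.005, -0.006]] F [-1.   1.1 -2.3] gap 0.021
```

View pics/r11.png

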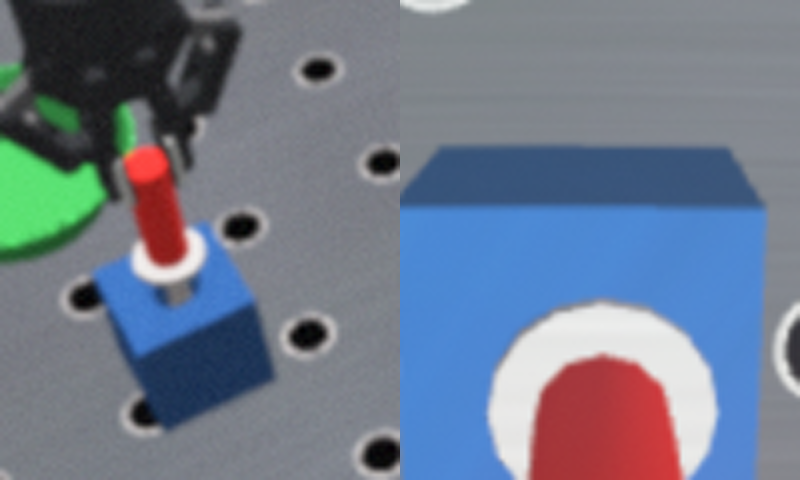

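Request:
{"method": "move_arm", "body": {"commands": [{"offset":[6,0,0],"rotation":[0,0,0],"fingers":1},{"offset":[13,0,0],"rotation":[0,0,0],"fingers":1},{"offset":[19,0,0],"rotation":[0,0,0],"fingers":1},{"offset":[23,0,0],"rotation":[0,0,0],"fingers":1},{"offset":[25,0,0],"rotation":[0,0,0],"fingers":1}]}}

```text
clock: 14.68
eef_pos: [0.4852, -0.3106, 0.1042]
tcp_rot: [-0.003, 1.569, 0.002]
ft_force: [-3.0, 2.4, 15.2]
finger_gap: 0.0213
```

Run:
```python
from h import *
for i in range(5):
  S=cam("scene");s=bot.get_state();print(round(s["clock"],2),np.round(s["eef_pos"],4),np.round(s["ft_force"],1))
f=lambda c,x0,y0:cv2.resize(c["pixels"][y0:y0+120,x0:x0+100],None,fx=4,fy=4,interpolation=cv2.INTER_CUBIC)
cv2.imwrite("pics/r12.png",np.hstack([f(S,140,190)]))
```

```text
14.73 [ 0.4852 -0.3106  0.1043] [-1.2 -0.5  4.1]
14.78 [ 0.4851 -0.3106  0.1043] [-1.9  1.6  5.2]
14.83 [ 0.4851 -0.3106  0.1043] [-1.4  0.8  4.8]
14.88 [ 0.485  -0.3106  0.1042] [-1.5  0.5  6. ]
14.93 [ 0.4851 -0.3106  0.1043] [-2.   1.   5.2]
```

View pics/r12.png

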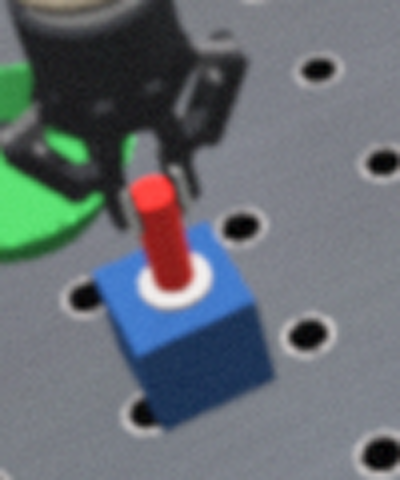

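Request:
{"method": "move_arm", "body": {"commands": [{"offset":[0,0,0],"rotation":[0,0,0],"fingers":0.6},{"offset":[0,0,0],"rotation":[0,0,0],"fingers":0.4},{"offset":[0,0,0],"rotation":[0,0,0],"fingers":0.3},{"offset":[-15,0,0],"rotation":[0,0,0],"fingers":0.3},{"offset":[-45,0,0],"rotation":[0,0,0],"fingers":0.3}]}}

```text
clock: 15.35
eef_pos: [0.481, -0.3077, 0.1433]
tcp_rot: [0.002, 1.579, 0.007]
ft_force: [-0.0, 0.6, 0.7]
finger_gap: 0.0597
```

Request:
{"method": "move_arm", "body": {"commands": [{"offset":[-40,0,0],"rotation":[0,0,0],"fingers":0.3},{"offset":[-80,10,0],"rotation":[0,0,0],"fingers":0.3},{"offset":[-110,35,0],"rotation":[0,0,0],"fingers":0.3},{"offset":[-120,70,-5],"rotation":[0,0,0],"fingers":0.3},{"offset":[-125,110,-10],"rotation":[0,0,0],"fingers":0.3}]}}

```text
clock: 15.77
eef_pos: [0.476, -0.2012, 0.2762]
tcp_rot: [-0.003, 1.564, -0.002]
ft_force: [0.2, -0.2, -0.2]
finger_gap: 0.0597
```

Run:
```python
from h import *
st();S=cam("scene");cv2.imwrite("pics/s13.png",np.vstack([cv2.resize(S["pixels"][190:310,140:330],None,fx=4,fy=4,interpolation=cv2.INTER_CUBIC)]))
st()
```

```text
clock 15.77 q [-0.484  0.026  1.803 -0.     1.305 -2.055] pos [ 0.476  -0.2012  0.2762] 
R [[0.007, -0.001, 1.0], [-0.004, 1.0, 0.001], [-1.0, -0.004, 0.007]] F [ 0.2 -0.2 -0.2] gap 0.0597
clock 15.82 q [-0.476  0.021  1.81   0.007  1.311 -2.053] pos [ 0.4739 -0.1927  0.2754] 
R [[0.003, -0.005, 1.0], [0.006, 1.0, 0.005], [-1.0, 0.006, 0.003]] F [-1.7  6.4 -0.3] gap 0.0598
```

View pics/s13.png

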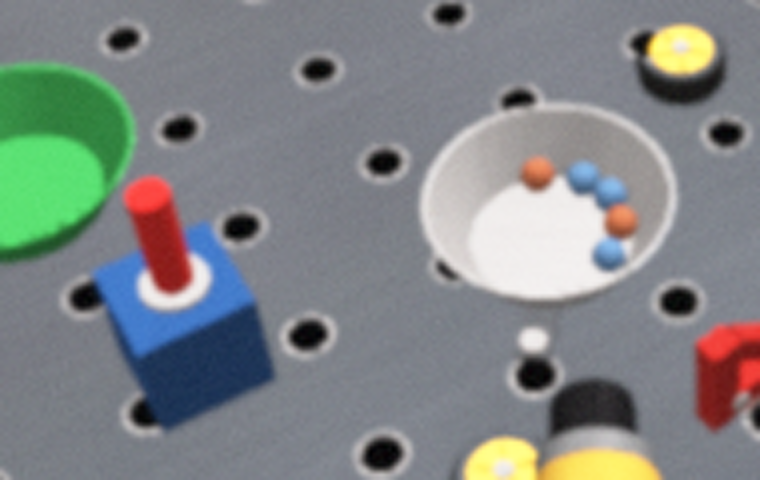

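```bash
cat >> h.py <<'E'
A=0.169
def RT(p,a=A):
    d=np.array([np.cos(a)*np.cos(p),np.sin(a)*np.cos(p),-np.sin(p)]);v=np.array([-np.sin(a),np.cos(a),0]);return np.c_[d,v,np.cross(d,v)]
K0=np.array([.4676,.2216,.114])
E
python3 - <<'E'
from h import *
S=cam("scene")
sc=lambda *p:((p[0]+.5)/4-.5+140,(p[1]+.5)/4-.5+190)
orig=dict(br1=(.5455,-.073),bl1=(.5455,-.1128),bl2=(.509,-.0605),bl3=(.5086,-.1216),br2=(.4864,-.0899))
now=dict(br1=(538,172),bl1=(584,177),bl3=(611,191),br2=(621,220),bl2=(609,252))
P={k:onplane(S,sc(*v),.016)[:2] for k,v in now.items()}
for k in P:
    print(k,np.round(P[k],3),"own",round(np.linalg.norm(P[k]-orig[k])*1000,1),"all same colour",[round(np.linalg.norm(P[k]-orig[j])*1000) for j in orig if j[:2]==k[:2]])
for p in (np.pi/4,):
    Rt=RT(p); d=Rt[:,0]; print(d); go(K0+d*(.019-.1),Rt)
st()
E
```

```text
br1 [ 0.474 -0.077] own 71.3 all same colour [71, 18]
bl1 [ 0.494 -0.054] own 77.8 all same colour [78, 16, 69]
bl3 [ 0.513 -0.046] own 75.6 all same colour [74, 15, 76]
br2 [ 0.537 -0.053] own 62.7 all same colour [21, 63]
bl2 [ 0.555 -0.073] own 47.6 all same colour [41, 48, 68]
[ 0.69703295  0.11893301 -0.70710678]
clock 15.87 pos [ 0.4741 -0.196   0.2742] gap 0.0595
 offset mm [103.3 408.2 -60.2] rot [-0.1538 -0.7811  0.0624]
clock 15.87 q [-4.780e-01  2.400e-02  1.809e+00  2.000e-03  1.307e+00 -2.057e+00] pos [ 0.4741 -0.196   0.2742] 
R [[0.002, -0.007, 1.0], [0.001, 1.0, 0.007], [-1.0, 0.001, 0.002]] F [-0.1 -1.  -0.9] gap 0.0595
```

Request:
{"method": "move_arm", "body": {"commands": [{"offset":[0,36,-3],"rotation":[-0.019,-0.098,0.008],"fingers":0.3},{"offset":[0,73,-8],"rotation":[-0.038,-0.195,0.016],"fingers":0.3},{"offset":[0,112,-16],"rotation":[-0.058,-0.293,0.023],"fingers":0.3},{"offset":[0,151,-24],"rotation":[-0.077,-0.39,0.031],"fingers":0.3},{"offset":[0,190,-32],"rotation":[-0.096,-0.488,0.039],"fingers":0.3}]}}

```text
clock: 16.28
eef_pos: [0.4412, -0.0096, 0.2724]
tcp_rot: [-0.043, 1.077, 0.101]
ft_force: [-0.0, 1.4, 1.2]
finger_gap: 0.0598
```

Run:
```python
from h import *
Rt=RT(np.pi/4); d=Rt[:,0]; go(K0+d*(.019-.1),Rt);st()
```

```text
clock 16.28 pos [ 0.4412 -0.0096  0.2724] gap 0.0598
 offset mm [ 88.6 222.  -55.6] rot [-0.0613 -0.291   0.0274]
clock 16.28 q [-0.269 -0.494  2.3    0.24   0.89  -2.049] pos [ 0.4412 -0.0096  0.2724] 
R [[0.47, -0.104, 0.877], [0.062, 0.995, 0.084], [-0.88, 0.015, 0.474]] F [-0.   1.4  1.2] gap 0.0598
```

Request:
{"method": "move_arm", "body": {"commands": [{"offset":[4,37,-8],"rotation":[-0.015,-0.073,0.007],"fingers":0.3},{"offset":[10,74,-16],"rotation":[-0.03,-0.146,0.014],"fingers":0.3},{"offset":[20,111,-24],"rotation":[-0.045,-0.218,0.02],"fingers":0.3},{"offset":[32,147,-32],"rotation":[-0.061,-0.291,0.027],"fingers":0.3},{"offset":[45,183,-41],"rotation":[-0.061,-0.291,0.027],"fingers":0.3}]}}

```text
clock: 16.7
eef_pos: [0.4113, 0.1306, 0.2267]
tcp_rot: [-0.07, 0.814, 0.145]
ft_force: [0.4, -1.4, -0.4]
finger_gap: 0.06
```

Run:
```python
from h import *
Rt=RT(np.pi/4); d=Rt[:,0]; go(K0+d*(.019-.1),Rt);st()
```

```text
clock 16.7 pos [0.4113 0.1306 0.2267] gap 0.06
 offset mm [ 48.5  80.8 -28.5] rot [-0.0046 -0.0304  0.0139]
clock 16.7 q [ 0.279 -0.635  2.568 -0.199  0.466 -1.308] pos [0.4113 0.1306 0.2267] 
R [[0.678, -0.155, 0.719], [0.102, 0.988, 0.118], [-0.728, -0.007, 0.685]] F [ 0.4 -1.4 -0.4] gap 0.06
```

Request:
{"method": "move_arm", "body": {"commands": [{"offset":[12,25,-8],"rotation":[-0.004,-0.03,0.014],"fingers":0.3},{"offset":[24,50,-16],"rotation":[-0.004,-0.03,0.014],"fingers":0.3},{"offset":[38,70,-24],"rotation":[-0.004,-0.03,0.014],"fingers":0.3},{"offset":[48,80,-28],"rotation":[-0.004,-0.03,0.014],"fingers":0.3},{"offset":[48,80,-28],"rotation":[-0.004,-0.03,0.014],"fingers":0.3}]}}

```text
clock: 17.12
eef_pos: [0.4143, 0.1974, 0.1814]
tcp_rot: [-0.067, 0.787, 0.149]
ft_force: [1.7, -0.3, 1.1]
finger_gap: 0.0599
```

Run:
```python
from h import *
st();bot.camera("scene");bot.camera("scene");S=cam("scene");W=cam("wrist");T=cam("top");st()
Rt=RT(np.pi/4); d=Rt[:,0]; go(K0+d*(.019),Rt)
print("K in wrist",proj(W,K0),"TCP",proj(W,bot.get_state()["eef_pos"]))
cv2.imwrite("pics/w14.png",W["pixels"]);cv2.imwrite("pics/s14.png",cv2.resize(S["pixels"][80:270,300:520],None,fx=3,fy=3,interpolation=cv2.INTER_CUBIC))
```

```text
clock 17.12 q [ 0.564 -0.387  2.566 -0.919  0.36  -0.392] pos [0.4143 0.1974 0.1814] 
R [[0.696, -0.159, 0.7], [0.109, 0.987, 0.116], [-0.71, -0.004, 0.704]] F [ 1.7 -0.3  1.1] gap 0.0599
clock 17.37 q [ 0.56  -0.39   2.566 -0.909  0.361 -0.404] pos [0.4144 0.1961 0.1817] 
R [[0.695, -0.157, 0.701], [0.107, 0.988, 0.115], [-0.711, -0.005, 0.703]] F [0.6 0.1 0.1] gap 0.0599
clock 17.37 pos [0.4144 0.1961 0.1817] gap 0.0599
 offset mm [106.9  17.4  -7.2] rot [-0.0042 -0.0054  0.0115]
K in wrist [[339.91129156 182.63563296]] TCP [[319.72608843 231.82184407]]
```

View pics/w14.png

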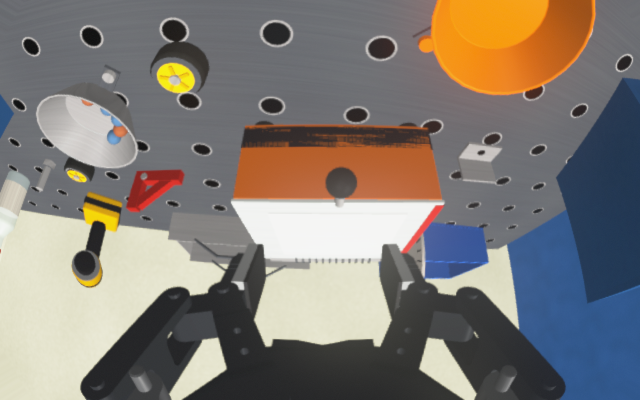

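View pics/s14.png

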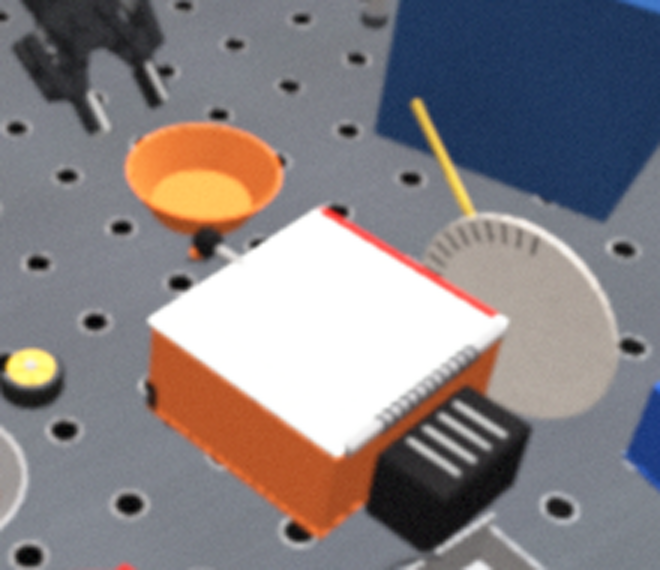

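Run:
```python
from h import *
Rt=RT(np.radians(60)); d=Rt[:,0]; go(K0+d*(.019-.06),Rt);  go(K0+d*(.019),Rt)
s=bot.get_state(); print(Rt.T@(d*.06))
```

```text
clock 17.37 pos [0.4144 0.1961 0.1817] gap 0.0599
 offset mm [48.2 16.8  3.1] rot [-0.0057  0.2564  0.0109]
clock 17.37 pos [0.4144 0.1961 0.1817] gap 0.0599
 offset mm [106.2  17.4 -12.2] rot [-0.0057  0.2564  0.0109]
[6.00000000e-02 2.33242165e-19 3.46944695e-18]
```

Request:
{"method": "move_arm", "body": {"commands": [{"offset":[14,6,1],"rotation":[-0.002,0.086,0.004],"fingers":0.3},{"offset":[28,12,2],"rotation":[-0.004,0.17,0.007],"fingers":0.3},{"offset":[42,17,3],"rotation":[-0.006,0.256,0.011],"fingers":0.3},{"offset":[48,17,3],"rotation":[-0.006,0.256,0.011],"fingers":0.3},{"offset":[48,17,3],"rotation":[-0.006,0.256,0.011],"fingers":0.3}]}}

```text
clock: 17.78
eef_pos: [0.4512, 0.2192, 0.1523]
tcp_rot: [-0.084, 1.04, 0.153]
ft_force: [0.4, 0.1, -0.5]
finger_gap: 0.0596
```

Run:
```python
from h import *
for i in range(3): bot.camera("scene")
W=cam("wrist");st()
Rt=RT(np.radians(60)); d=Rt[:,0]; go(K0+d*(.019),Rt)
print("K in wrist",proj(W,K0))
cv2.imwrite("pics/w15.png",W["pixels"][100:300])
```

```text
clock 17.98 q [ 0.472 -0.159  2.355 -0.34   0.465 -1.001] pos [0.4461 0.2177 0.1494] 
R [[0.493, -0.168, 0.853], [0.084, 0.986, 0.145], [-0.866, 0.0, 0.501]] F [ 0.1 -0.5 -0. ] gap 0.0599
clock 17.98 pos [0.4461 0.2177 0.1494] gap 0.0599
 offset mm [60.6  0.2  1.2] rot [-0.0003  0.0006  0.0001]
K in wrist [[321.850916   207.26688486]]
```

View pics/w15.png

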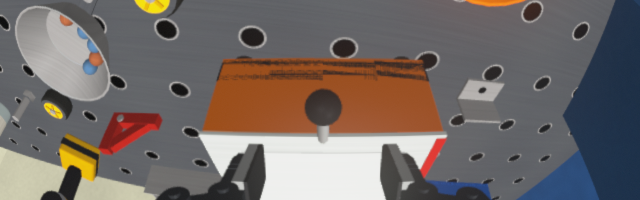

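Request:
{"method": "move_arm", "body": {"commands": [{"offset":[15,0,0.5],"rotation":[0,0,0],"fingers":0.3},{"offset":[33,0,1],"rotation":[0,0,0],"fingers":0.3},{"offset":[48,0,1],"rotation":[0,0,0],"fingers":0.3},{"offset":[58,0,1],"rotation":[0,0,0],"fingers":0.3},{"offset":[62,0,1],"rotation":[0,0,0],"fingers":0.35}]}}

```text
clock: 18.4
eef_pos: [0.4771, 0.2235, 0.0952]
tcp_rot: [-0.089, 1.045, 0.154]
ft_force: [-1.1, 0.3, 0.4]
finger_gap: 0.0554
```

Request:
{"method": "move_arm", "body": {"commands": [{"offset":[0,0,0],"rotation":[0,0,0],"fingers":0.5},{"offset":[0,0,0],"rotation":[0,0,0],"fingers":0.7},{"offset":[0,0,0],"rotation":[0,0,0],"fingers":1},{"offset":[0,0,0],"rotation":[0,0,0],"fingers":1},{"offset":[0,0,0],"rotation":[0,0,0],"fingers":1}], "grip_force": 80}}

```text
clock: 18.82
eef_pos: [0.4787, 0.2241, 0.0975]
tcp_rot: [-0.088, 1.043, 0.154]
ft_force: [-3.2, -2.3, 5.5]
finger_gap: 0.0001
```

Run:
```python
from h import *
S=cam("scene");bot.camera("top");st()
cv2.imwrite("pics/s16.png",cv2.resize(S["pixels"][80:270,300:520],None,fx=3,fy=3,interpolation=cv2.INTER_CUBIC))
```

```text
clock 18.92 q [ 0.446  0.022  2.328 -0.46   0.313 -0.889] pos [0.4787 0.2241 0.0973] 
R [[0.494, -0.168, 0.853], [0.085, 0.986, 0.145], [-0.865, 0.0, 0.502]] F [-3.4 -3.1  5.4] gap -0.0
```

View pics/s16.png

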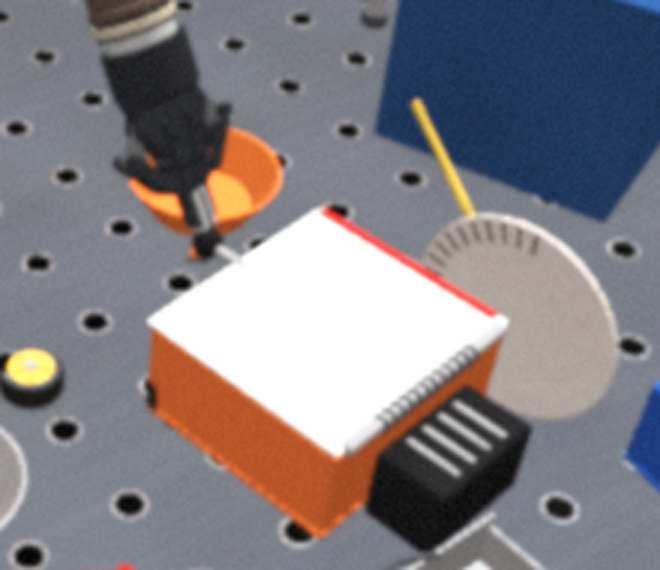

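Run:
```python
from h import *
S=cam("scene");W=cam("wrist");s=bot.get_state()
x0,y0,k=340,120,7
im=cv2.resize(S["pixels"][y0:y0+70,x0:x0+60],None,fx=k,fy=k,interpolation=cv2.INTER_CUBIC)
for p,c in ((s["eef_pos"],(0,255,0)),(K0,(0,255,255)),(s["eef_pos"]-.019*R.from_rotvec(s["tcp_rot"]).as_matrix()[:,0],(255,0,255))):
    q=(proj(S,p)[0]-[x0,y0]+.5)*k-.5; cv2.circle(im,tuple(int(v) for v in q),3,c,-1)
    print(proj(W,p))
w=cv2.resize(W["pixels"][150:300,270:370],None,fx=3.26,fy=3.26,interpolation=cv2.INTER_CUBIC)
cv2.imwrite("pics/g17.png",np.hstack([im,w[:490,:]])if w.shape[0]>=490 else im); print(w.shape,im.shape)
cv2.imwrite("pics/w17.png",w)
cv2.imwrite("pics/s17.png",im)
```

```text
[[320.98152172 229.20787715]]
[[319.70980139 241.75949587]]
[[320.84207548 242.99893383]]
(489, 326, 3) (490, 420, 3)
```

View pics/s17.png

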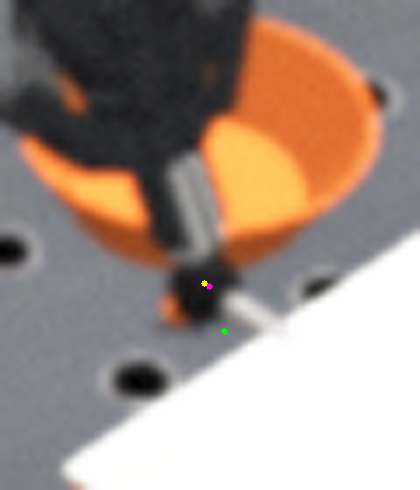

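View pics/w17.png

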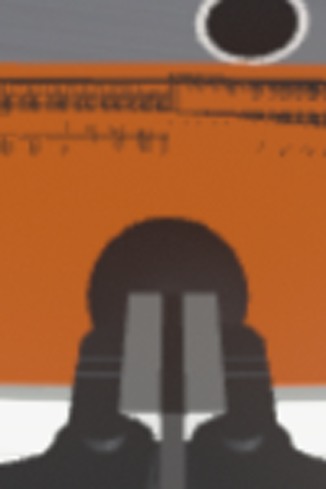

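Run:
```python
from h import *
S=cam("scene");W=cam("wrist");s=bot.get_state()
a=((200+.5)/7-.5+340,(248+.5)/7-.5+120); b=((172+.5)/3.26-.5+270,(293+.5)/3.26-.5+150)
p,e=tri([(S,a),(W,b)]);Rm=R.from_rotvec(s["tcp_rot"]).as_matrix()
print(p,e,"in tool",Rm.T@(p-s["eef_pos"])*1000, "knob in tool",Rm.T@(K0-s["eef_pos"])*1000)
kc=((203+.5)/7-.5+340,(290+.5)/7-.5+120); kb=((168+.5)/3.26-.5+270,(293+.5)/3.26-.5+150)
print("knob",tri([(S,kc),(W,kb)]))
print("wrist cam in tool",Rm.T@(np.array(W["xyz"])-s["eef_pos"])*1000)
```

```text
[0.4570641  0.22366558 0.12118693] [2.8709433856256625, 2.8709433856256696] in tool [-31.49862651   3.16093763  -6.52049956] knob in tool [-20.24864043  -0.6531389   -1.43970703]
knob (array([0.46773863, 0.22173162, 0.11172293]), [0.8803662758766166, 0.8803662758766028])
wrist cam in tool [-175.72991033    0.75136913  -79.43382429]
```

Request:
{"method": "move_arm", "body": {"commands": [{"offset":[-12,0,0],"rotation":[0,0,0],"fingers":0.8},{"offset":[-25,0,0],"rotation":[0,0,0],"fingers":0.4},{"offset":[-25,0,0],"rotation":[0,0,0],"fingers":0.4},{"offset":[-25,0,0],"rotation":[0,0,0],"fingers":0.4},{"offset":[-25,0,0],"rotation":[0,0,0],"fingers":0.4}]}}

```text
clock: 19.53
eef_pos: [0.4665, 0.2223, 0.1182]
tcp_rot: [-0.088, 1.043, 0.154]
ft_force: [-0.1, -0.7, 0.2]
finger_gap: 0.0513
```

Run:
```python
from h import *
S=cam("scene");W=cam("wrist");T=cam("top");s=bot.get_state();st()
f=lambda c,x0,y0,w,h,k:cv2.resize(c["pixels"][y0:y0+h,x0:x0+w],None,fx=k,fy=k,interpolation=cv2.INTER_CUBIC)
cv2.imwrite("pics/w18.png",f(W,210,150,220,140,3.5)); cv2.imwrite("pics/s18.png",f(S,330,90,80,80,6));cv2.imwrite("pics/t18.png",f(T,200,180,110,100,5))
Rm=R.from_rotvec(s["tcp_rot"]).as_matrix()
print("knob in tool",Rm.T@(K0-s["eef_pos"])*1000)
for x in (0,-10,-20,-30,-40): print(x,[np.round(proj(c,s["eef_pos"]+Rm@np.array([x,y,0])/1000)[0],1).tolist() for c in (W,S) for y in (-25,25)])
```

```text
clock 19.68 q [ 0.456 -0.048  2.34  -0.4    0.371 -0.946] pos [0.4662 0.222  0.1176] 
R [[0.493, -0.169, 0.854], [0.085, 0.986, 0.146], [-0.866, 0.0, 0.5]] F [ 0.3 -0.1  1.3] gap 0.0515
knob in tool [ 3.7670007  -0.68752325 -0.61757363]
0 [[280.9, 228.5], [360.9, 228.6], [362.2, 163.0], [375.2, 154.6]]
-10 [[278.8, 235.3], [362.8, 235.5], [361.0, 159.5], [374.0, 151.2]]
-20 [[276.5, 242.9], [364.9, 243.0], [359.8, 156.1], [372.9, 147.8]]
-30 [[274.1, 251.3], [367.2, 251.4], [358.6, 152.6], [371.8, 144.4]]
-40 [[271.3, 260.5], [369.7, 260.7], [357.4, 149.1], [370.6, 140.9]]
```

View pics/w18.png

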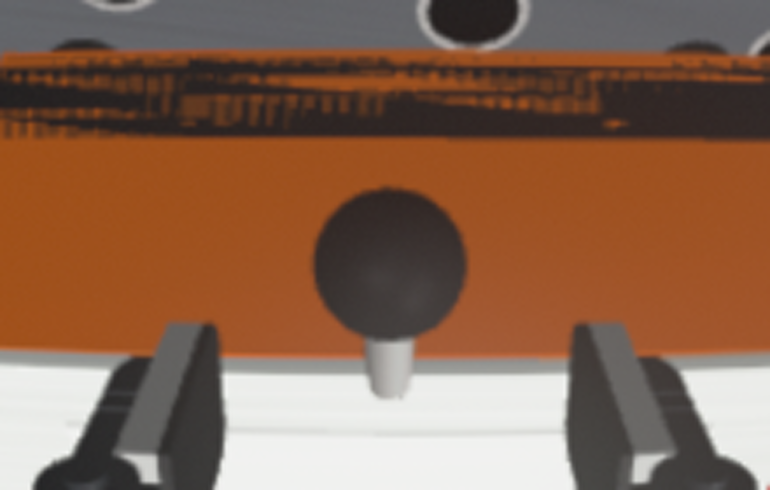

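View pics/s18.png

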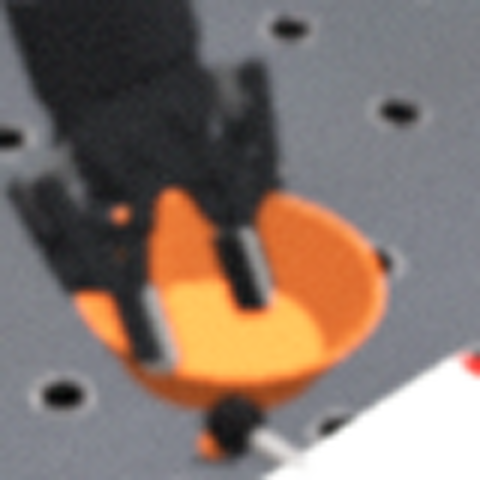

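View pics/t18.png

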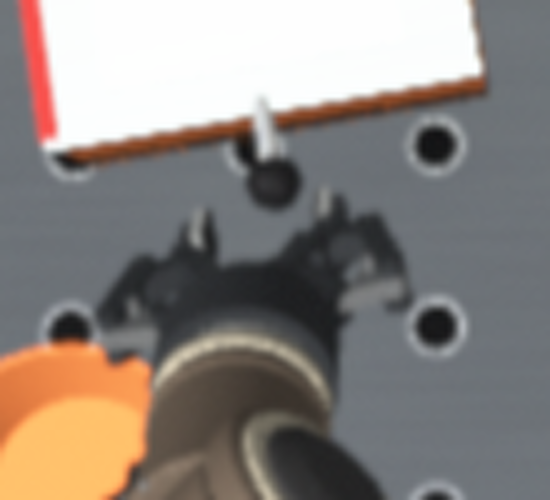

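Request:
{"method": "move_arm", "body": {"commands": [{"offset":[12,0,-0.5],"rotation":[0,0,0],"fingers":0.4},{"offset":[25,0,-0.5],"rotation":[0,0,0],"fingers":0.4},{"offset":[36,0,-0.5],"rotation":[0,0,0],"fingers":0.4},{"offset":[43,0,-0.5],"rotation":[0,0,0],"fingers":0.4},{"offset":[47,0,-0.5],"rotation":[0,0,0],"fingers":0.4}]}}

```text
clock: 20.1
eef_pos: [0.4889, 0.2258, 0.0759]
tcp_rot: [-0.089, 1.045, 0.154]
ft_force: [0.1, 0.5, 0.2]
finger_gap: 0.0513
```

Run:
```python
from h import *
bot.camera("top");bot.camera("top");bot.camera("top")
S=cam("scene");W=cam("wrist");s=bot.get_state();st()
f=lambda c,x0,y0,w,h,k:cv2.resize(c["pixels"][y0:y0+h,x0:x0+w],None,fx=k,fy=k,interpolation=cv2.INTER_CUBIC)
cv2.imwrite("pics/w19.png",np.hstack([f(W,260,180,120,120,3),f(S,330,90,80,80,4.5)]))
Rm=R.from_rotvec(s["tcp_rot"]).as_matrix()
print("knob in tool",Rm.T@(K0-s["eef_pos"])*1000)
```

```text
clock 20.35 q [ 0.438  0.088  2.315 -0.532  0.264 -0.819] pos [0.4893 0.2262 0.0777] 
R [[0.494, -0.169, 0.853], [0.085, 0.986, 0.146], [-0.865, 0.001, 0.501]] F [-0.6  0.  -0.6] gap 0.0513
knob in tool [-42.53569793  -0.84997114  -0.91744689]
```

View pics/w19.png

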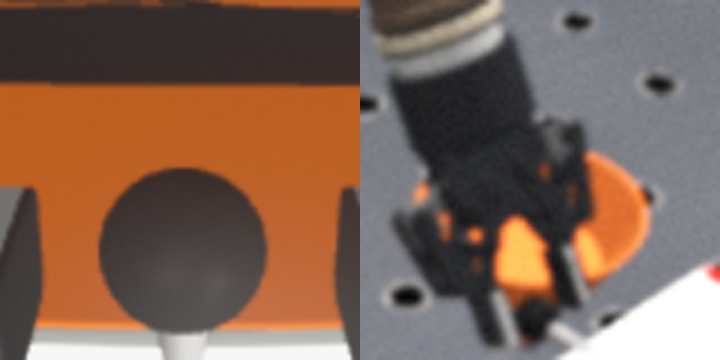

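Request:
{"method": "move_arm", "body": {"commands": [{"offset":[0,0,0],"rotation":[0,0,0],"fingers":0.6},{"offset":[0,0,0],"rotation":[0,0,0],"fingers":0.8},{"offset":[0,0,0],"rotation":[0,0,0],"fingers":1},{"offset":[0,0,0],"rotation":[0,0,0],"fingers":1},{"offset":[0,0,0],"rotation":[0,0,0],"fingers":1}], "grip_force": 80}}

```text
clock: 20.77
eef_pos: [0.4891, 0.2251, 0.0779]
tcp_rot: [-0.089, 1.043, 0.153]
ft_force: [-1.9, -3.8, 5.2]
finger_gap: 0.0241
```

Run:
```python
from h import *
W=cam("wrist");s=bot.get_state();st()
f=lambda c,x0,y0,w,h,k:cv2.resize(c["pixels"][y0:y0+h,x0:x0+w],None,fx=k,fy=k,interpolation=cv2.INTER_CUBIC)
cv2.imwrite("pics/w20.png",f(W,260,180,120,120,3))
Rm=R.from_rotvec(s["tcp_rot"]).as_matrix()
# arc plan: translation of knob for lid angle
u=np.array([np.cos(A),np.sin(A),0]);z=np.array([0,0,1.])
for ph in (.05,.1,.2,.3,.4,.5,.6,.7,.785):
    dk=.24*((1-np.cos(ph))*u+np.sin(ph)*z); print(ph,np.round(Rm.T@dk*1000,1), np.round(dk*1000,1))
```

```text
clock 20.82 q [ 0.438  0.086  2.315 -0.534  0.267 -0.819] pos [0.4891 0.2252 0.0779] 
R [[0.494, -0.168, 0.853], [0.083, 0.986, 0.146], [-0.865, -0.001, 0.501]] F [-2.2 -5.   5. ] gap 0.0241
0.05 [-10.2  -0.    6.3] [ 0.3  0.1 12. ]
0.1 [-20.1  -0.   13. ] [ 1.2  0.2 24. ]
0.2 [-38.9  -0.1  28. ] [ 4.7  0.8 47.7]
0.3 [-56.   -0.1  44.8] [10.6  1.8 70.9]
0.4 [-71.4  -0.1  63.2] [18.7  3.2 93.5]
0.5 [-84.9  -0.1  83.1] [ 29.    4.9 115.1]
0.6 [-96.3  -0.2 104.2] [ 41.3   7.1 135.5]
0.7 [-105.5   -0.2  126.3] [ 55.6   9.5 154.6]
0.785 [-111.6   -0.2  145.8] [ 69.2  11.8 169.6]
```

View pics/w20.png

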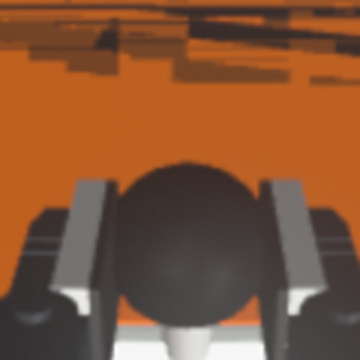

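Request:
{"method": "move_arm", "body": {"commands": [{"offset":[-5,0,3],"rotation":[0,0,0],"fingers":1},{"offset":[-15,0,9.6],"rotation":[0,0,0],"fingers":1},{"offset":[-25,0,16.5],"rotation":[0,0,0],"fingers":1},{"offset":[-34,0,24],"rotation":[0,0,0],"fingers":1},{"offset":[-39,0,28],"rotation":[0,0,0],"fingers":1}]}}

```text
clock: 21.23
eef_pos: [0.4943, 0.2261, 0.1258]
tcp_rot: [-0.088, 1.043, 0.153]
ft_force: [16.4, -4.2, -9.6]
finger_gap: 0.0236
```

Run:
```python
from h import *
S=cam("scene");W=cam("wrist");s=bot.get_state();st()
f=lambda c,x0,y0,w,h,k:cv2.resize(c["pixels"][y0:y0+h,x0:x0+w],None,fx=k,fy=k,interpolation=cv2.INTER_CUBIC)
cv2.imwrite("pics/w21.png",np.hstack([f(W,260,180,120,120,3),f(S,330,80,160,120,3)]))
```

```text
clock 21.33 q [ 0.433 -0.01   2.281 -0.36   0.381 -1.003] pos [0.495  0.2263 0.1263] 
R [[0.495, -0.167, 0.852], [0.085, 0.986, 0.143], [-0.864, 0.001, 0.503]] F [10.2 -5.1 -7. ] gap 0.0238
```

View pics/w21.png

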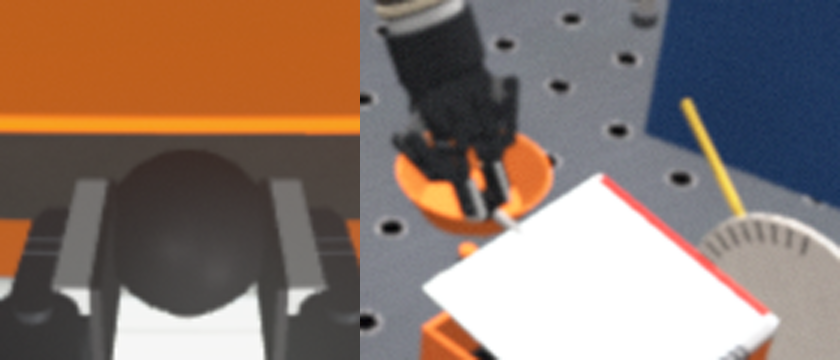

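Request:
{"method": "move_arm", "body": {"commands": [{"offset":[-12,0,12.5],"rotation":[0,0,0],"fingers":1},{"offset":[-24.5,0,27],"rotation":[0,0,0],"fingers":1},{"offset":[-36,0,42],"rotation":[0,0,0],"fingers":1},{"offset":[-46.5,0,58],"rotation":[0,0,0],"fingers":1},{"offset":[-53.5,0,71],"rotation":[0,0,0],"fingers":1}]}}

```text
clock: 21.75
eef_pos: [0.5294, 0.2331, 0.2094]
tcp_rot: [-0.087, 1.04, 0.155]
ft_force: [-0.1, 0.3, -0.3]
finger_gap: 0.0003
```

```bash
cat > lid.py <<'E'
from h import *
S=cam("scene");W=cam("wrist");T=cam("top");s=bot.get_state();st()
f=lambda c,x0,y0,w,h,k:cv2.resize(c["pixels"][y0:y0+h,x0:x0+w],None,fx=k,fy=k,interpolation=cv2.INTER_CUBIC)
import sys
cv2.imwrite(f"pics/l{sys.argv[1]}.png",np.hstack([f(S,330,60,150,160,3.5),f(W,260,160,60,160,3.5)]))
cv2.imwrite(f"pics/lt{sys.argv[1]}.png",f(T,150,80,170,160,3.5))
Rm=R.from_rotvec(s["tcp_rot"]).as_matrix()
k=s["eef_pos"]-Rm[:,0]*.0425  # knob est
H=K0+.24*np.array([np.cos(A),np.sin(A),0]); v=k-H
print("knob est",k,"lid angle est",np.arctan2(v[2],-(v[0]*np.cos(A)+v[1]*np.sin(A))),np.linalg.norm(v))
E
python3 lid.py 22
```

```text
clock 21.9 q [ 0.412 -0.08   2.148 -0.224  0.569 -1.169] pos [0.529  0.2331 0.2087] 
R [[0.496, -0.168, 0.852], [0.086, 0.986, 0.145], [-0.864, 0.002, 0.504]] F [-0.4  0.5 -0.6] gap 0.0002
knob est [0.50790309 0.22945119 0.2453961 ] lid angle est 0.5836836365226004 0.2384264600549973
```

View pics/l22.png

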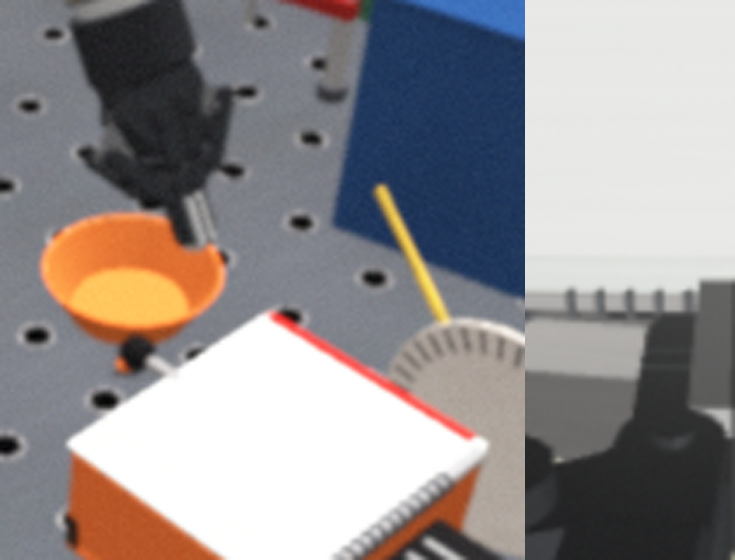

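Run:
```python
from h import *
Rt=RT(np.radians(60)); d=Rt[:,0]; go(K0-d*.010,Rt); go(K0+d*.05,Rt)
```

```text
clock 21.9 pos [0.529  0.2331 0.2087] gap 0.0002
 offset mm [  40.3   -1.2 -101.6] rot [-0.0008  0.0044 -0.0016]
clock 21.9 pos [0.529  0.2331 0.2087] gap 0.0002
 offset mm [ 100.3   -1.3 -101.9] rot [-0.0008  0.0044 -0.0016]
```

Request:
{"method": "move_arm", "body": {"commands": [{"offset":[0,0,-32],"rotation":[0,0.004,0],"fingers":0.4},{"offset":[5,-1,-66],"rotation":[0,0.004,0],"fingers":0.4},{"offset":[20,-1,-94],"rotation":[0,0.004,0],"fingers":0.4},{"offset":[38,-1,-101.5],"rotation":[0,0.004,0],"fingers":0.4},{"offset":[40,-1,-101.5],"rotation":[0,0.004,0],"fingers":0.4}]}}

```text
clock: 22.32
eef_pos: [0.4547, 0.2176, 0.1148]
tcp_rot: [-0.093, 1.059, 0.152]
ft_force: [-0.5, -0.9, 0.6]
finger_gap: 0.0517
```

Run:
```python
from h import *
for i in range(4): bot.camera("top")
S=cam("scene");W=cam("wrist");s=bot.get_state();st()
Rm=R.from_rotvec(s["tcp_rot"]).as_matrix()
print("knob in tool",Rm.T@(K0-s["eef_pos"])*1000, proj(W,K0))
f=lambda c,x0,y0,w,h,k:cv2.resize(c["pixels"][y0:y0+h,x0:x0+w],None,fx=k,fy=k,interpolation=cv2.INTER_CUBIC)
cv2.imwrite("pics/w23.png",f(W,220,150,200,140,3.5))
```

```text
clock 22.62 q [ 0.456 -0.068  2.343 -0.382  0.386 -0.964] pos [0.4629 0.221  0.1234] 
R [[0.493, -0.169, 0.854], [0.086, 0.986, 0.145], [-0.866, 0.002, 0.5]] F [-0.3 -0.1  0.3] gap 0.0513
knob in tool [10.49846346 -0.2609242  -0.62913007] [[320.5962336  222.05913448]]
```

View pics/w23.png

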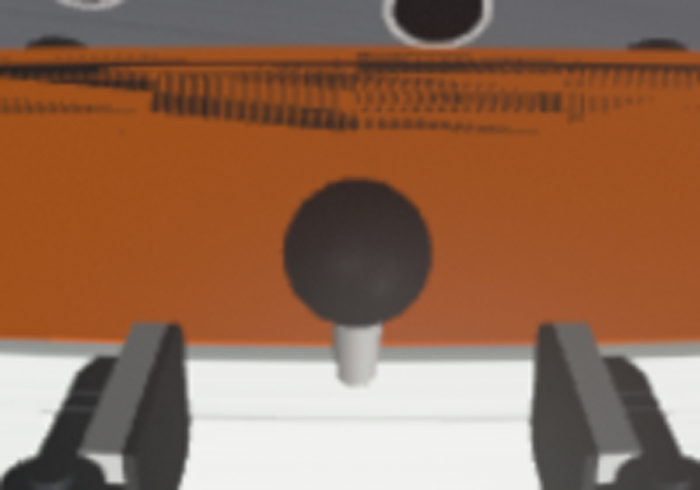

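Request:
{"method": "move_arm", "body": {"commands": [{"offset":[15,0,0],"rotation":[0,0,0],"fingers":0.4},{"offset":[31,0,0],"rotation":[0,0,0],"fingers":0.4},{"offset":[46,0,0],"rotation":[0,0,0],"fingers":0.4},{"offset":[56,0,0],"rotation":[0,0,0],"fingers":0.4},{"offset":[61,0,0],"rotation":[0,0,0],"fingers":0.4}]}}

```text
clock: 23.03
eef_pos: [0.4925, 0.2257, 0.0688]
tcp_rot: [-0.088, 1.046, 0.154]
ft_force: [-0.8, -0.1, 0.0]
finger_gap: 0.0511
```

Request:
{"method": "move_arm", "body": {"commands": [{"offset":[0,0,0],"rotation":[0,0,0],"fingers":0.4},{"offset":[0,0,0],"rotation":[0,0,0],"fingers":0.4},{"offset":[0,0,0],"rotation":[0,0,0],"fingers":0.5},{"offset":[0,0,0],"rotation":[0,0,0],"fingers":0.6},{"offset":[0,0,0],"rotation":[0,0,0],"fingers":0.6}], "grip_force": 120}}

```text
clock: 23.45
eef_pos: [0.4915, 0.2257, 0.0695]
tcp_rot: [-0.088, 1.046, 0.154]
ft_force: [-0.6, -0.5, 0.3]
finger_gap: 0.034
```

Run:
```python
from h import *
S=cam("scene");W=cam("wrist");s=bot.get_state();st()
Rm=R.from_rotvec(s["tcp_rot"]).as_matrix()
print("knob in tool",Rm.T@(K0-s["eef_pos"])*1000, proj(W,K0))
f=lambda c,x0,y0,w,h,k:cv2.resize(c["pixels"][y0:y0+h,x0:x0+w],None,fx=k,fy=k,interpolation=cv2.INTER_CUBIC)
cv2.imwrite("pics/w24.png",np.hstack([f(W,260,170,120,140,3.5),f(S,340,100,80,98,5)]))
```

```text
clock 23.55 q [ 0.434  0.111  2.313 -0.557  0.247 -0.797] pos [0.4913 0.2256 0.0692] 
R [[0.491, -0.169, 0.855], [0.085, 0.986, 0.146], [-0.867, 0.001, 0.498]] F [ 0.  -0.1  0. ] gap 0.0342
knob in tool [-50.83302137   0.08735491   1.46901974] [[320.72254383 275.59327901]]
```

View pics/w24.png

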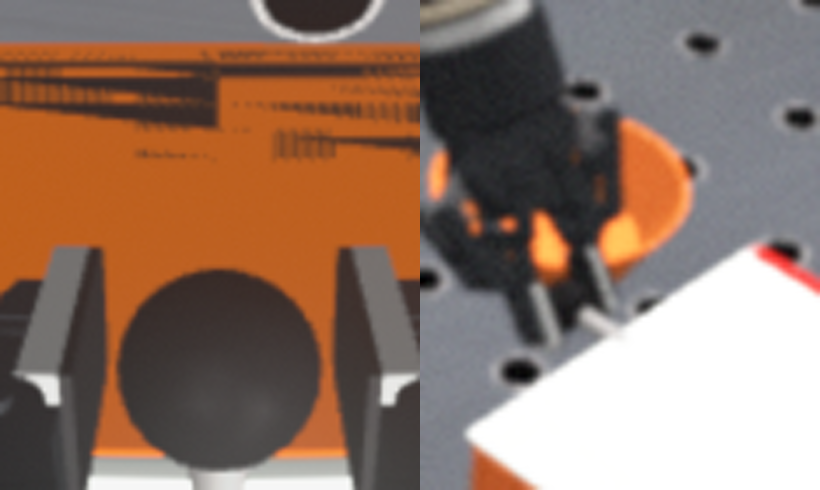

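Request:
{"method": "move_arm", "body": {"commands": [{"offset":[0,0,0],"rotation":[0,0,0],"fingers":0.8},{"offset":[0,0,0],"rotation":[0,0,0],"fingers":1},{"offset":[0,0,0],"rotation":[0,0,0],"fingers":1},{"offset":[0,0,0],"rotation":[0,0,0],"fingers":1},{"offset":[0,0,0],"rotation":[0,0,0],"fingers":1}], "grip_force": 120}}

```text
clock: 23.97
eef_pos: [0.491, 0.2254, 0.0689]
tcp_rot: [-0.088, 1.047, 0.154]
ft_force: [-4.1, -1.2, 5.6]
finger_gap: 0.0233
```

Request:
{"method": "move_arm", "body": {"commands": [{"offset":[-4,0,2.5],"rotation":[0,0,0],"fingers":1},{"offset":[-10,0,6],"rotation":[0,0,0],"fingers":1},{"offset":[-15,0,9.6],"rotation":[0,0,0],"fingers":1},{"offset":[-20,0,13],"rotation":[0,0,0],"fingers":1},{"offset":[-25,0,16.5],"rotation":[0,0,0],"fingers":1}]}}

```text
clock: 24.38
eef_pos: [0.4925, 0.2257, 0.0978]
tcp_rot: [-0.088, 1.049, 0.154]
ft_force: [6.9, 2.6, -7.9]
finger_gap: 0.0233
```

```bash
sed -i 's/.0425/.0508/' lid.py; python3 lid.py 25
```

```text
clock 24.53 q [ 0.432  0.047  2.297 -0.423  0.319 -0.937] pos [0.4925 0.2257 0.0979] 
R [[0.49, -0.168, 0.856], [0.084, 0.986, 0.146], [-0.868, 0.001, 0.497]] F [ 5.1  2.7 -7.4] gap 0.0232
knob est [0.46764179 0.22138399 0.14196979] lid angle est 0.11601977752193696 0.24161958978531245
```

View pics/l25.png

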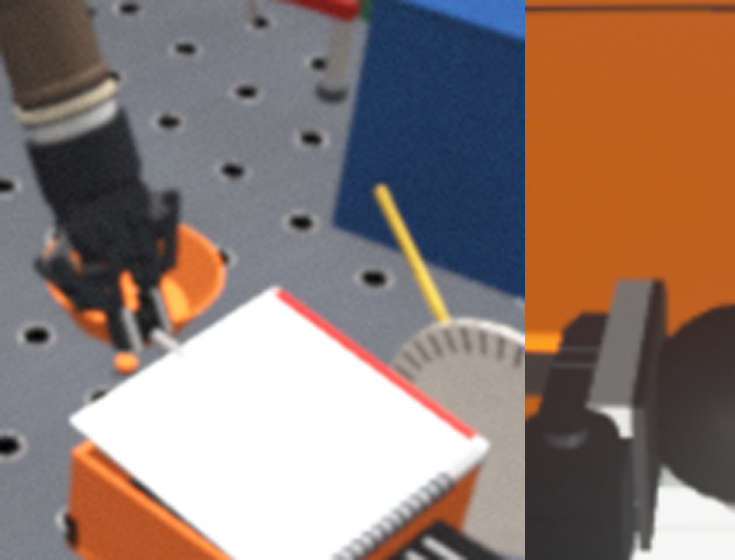

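Request:
{"method": "move_arm", "body": {"commands": [{"offset":[-9,0,8],"rotation":[0,0,0],"fingers":1},{"offset":[-18,0,16.4],"rotation":[0,0,0],"fingers":1},{"offset":[-26.3,0,24.7],"rotation":[0,0,0],"fingers":1},{"offset":[-34.5,0,33.5],"rotation":[0,0,0],"fingers":1},{"offset":[-42.2,0,42.7],"rotation":[0,0,0],"fingers":1}]}}

```text
clock: 24.95
eef_pos: [0.5101, 0.2288, 0.1569]
tcp_rot: [-0.088, 1.045, 0.155]
ft_force: [7.5, 0.5, -7.9]
finger_gap: 0.0226
```

```bash
python3 lid.py 26
```

```text
clock 25.1 q [ 0.421 -0.037  2.229 -0.284  0.455 -1.097] pos [0.5101 0.2289 0.157 ] 
R [[0.494, -0.171, 0.853], [0.086, 0.985, 0.147], [-0.865, 0.001, 0.501]] F [ 7.7 -1.6 -8.3] gap 0.0223
knob est [0.48502317 0.22454134 0.20099342] lid angle est 0.37296665231548976 0.23874385892101602
```

View pics/l26.png

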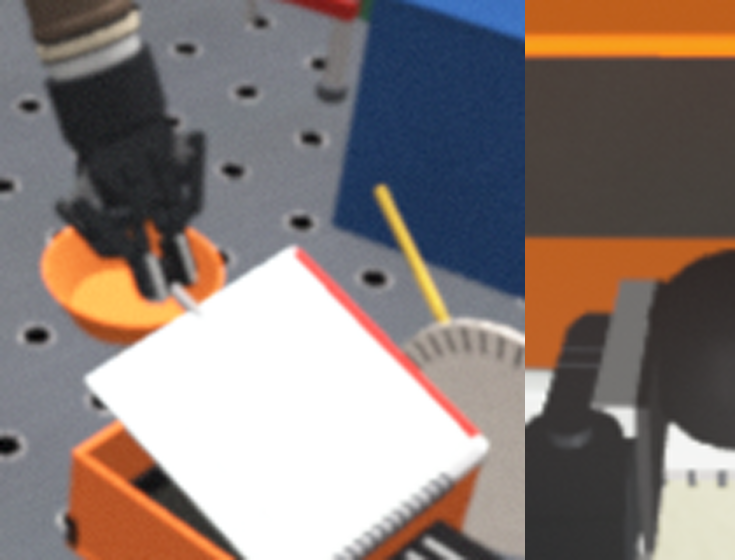

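Request:
{"method": "move_arm", "body": {"commands": [{"offset":[13,0,-13.5],"rotation":[0,0,0],"fingers":1},{"offset":[27,0,-26.5],"rotation":[0,0,0],"fingers":1},{"offset":[42,0,-38],"rotation":[0,0,0],"fingers":1},{"offset":[53,0,-45],"rotation":[0,0,0],"fingers":1},{"offset":[56,0,-47.5],"rotation":[0,0,0],"fingers":1}]}}

```text
clock: 25.52
eef_pos: [0.5063, 0.2319, 0.0931]
tcp_rot: [-0.083, 1.024, 0.164]
ft_force: [8.2, -2.0, 20.6]
finger_gap: -0.0004
```

```bash
python3 lid.py 27
```

```text
clock 25.67 q [ 0.429  0.08   2.286 -0.479  0.273 -0.884] pos [0.5064 0.2319 0.0937] 
R [[0.509, -0.173, 0.843], [0.097, 0.985, 0.144], [-0.855, 0.008, 0.518]] F [ 9.5 -0.9 12. ] gap 0.0002
knob est [0.48057625 0.22703631 0.13710531] lid angle est 0.10175035377664957 0.227492921423763
```

View pics/l27.png

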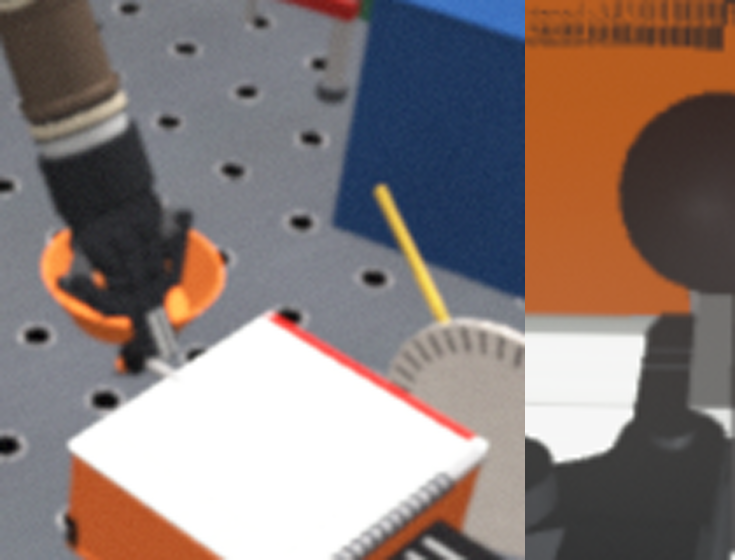

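Request:
{"method": "move_arm", "body": {"commands": [{"offset":[-15,0,0],"rotation":[0,0,0],"fingers":1},{"offset":[-35,0,0],"rotation":[0,0,0],"fingers":0.8},{"offset":[-55,0,0],"rotation":[0,0,0],"fingers":0.4},{"offset":[-65,0,0],"rotation":[0,0,0],"fingers":0.4},{"offset":[-65,0,0],"rotation":[0,0,0],"fingers":0.4}]}}

```text
clock: 26.08
eef_pos: [0.4643, 0.2212, 0.1426]
tcp_rot: [-0.087, 1.044, 0.155]
ft_force: [0.1, -0.1, -0.1]
finger_gap: 0.0481
```

Run:
```python
from h import *
st()
for p in (90,95): 
    Rt=RT(np.radians(p)); d=Rt[:,0]; go(K0-d*.015,Rt)
```

```text
clock 26.08 q [ 0.455 -0.106  2.328 -0.338  0.434 -1.013] pos [0.4643 0.2212 0.1426] 
R [[0.494, -0.169, 0.853], [0.086, 0.986, 0.145], [-0.865, 0.002, 0.501]] F [ 0.1 -0.1 -0.1] gap 0.0481
clock 26.08 pos [0.4643 0.2212 0.1426] gap 0.0481
 offset mm [13.4 -0.2 -3.9] rot [ 1.000e-04  5.249e-01 -2.000e-03]
clock 26.08 pos [0.4643 0.2212 0.1426] gap 0.0481
 offset mm [14.1 -0.2 -2.8] rot [ 2.000e-04  6.121e-01 -2.000e-03]
```

Request:
{"method": "move_arm", "body": {"commands": [{"offset":[-5,0,-1],"rotation":[0,0.123,0],"fingers":0.4},{"offset":[0,0,-2],"rotation":[0,0.246,0],"fingers":0.4},{"offset":[5,0,-3],"rotation":[0,0.369,-0.001],"fingers":0.4},{"offset":[10,0,-3],"rotation":[0,0.49,-0.002],"fingers":0.4},{"offset":[14,0,-3],"rotation":[0,0.612,-0.002],"fingers":0.4}]}}

```text
clock: 26.5
eef_pos: [0.4689, 0.2213, 0.1267]
tcp_rot: [-0.141, 1.662, 0.126]
ft_force: [0.3, -0.2, -0.2]
finger_gap: 0.0515
```

Run:
```python
from h import *
for i in range(5): bot.camera("top")
S=cam("scene");W=cam("wrist");s=bot.get_state();st()
Rm=R.from_rotvec(s["tcp_rot"]).as_matrix()
print("knob in tool",Rm.T@(K0-s["eef_pos"])*1000, proj(W,K0)); print("pitch",np.degrees(np.arctan2(-Rm[2,0],Rm[:,0]@[np.cos(A),np.sin(A),0])))
f=lambda c,x0,y0,w,h,k:cv2.resize(c["pixels"][y0:y0+h,x0:x0+w],None,fx=k,fy=k,interpolation=cv2.INTER_CUBIC)
cv2.imwrite("pics/w28.png",np.hstack([f(W,230,160,180,140,3),f(S,340,90,80,84,5)]))
```

```text
clock 26.85 q [ 0.348  0.244  1.878  0.016  1.11  -1.4  ] pos [0.4666 0.221  0.1266] 
R [[-0.09, -0.168, 0.982], [-0.017, 0.986, 0.168], [-0.996, -0.002, -0.091]] F [-0.6 -0.2 -0.2] gap 0.0514
knob in tool [12.44899779  0.40202868  2.20401817] [[322.19454253 225.30143092]]
pitch 95.23422394141406
```

View pics/w28.png

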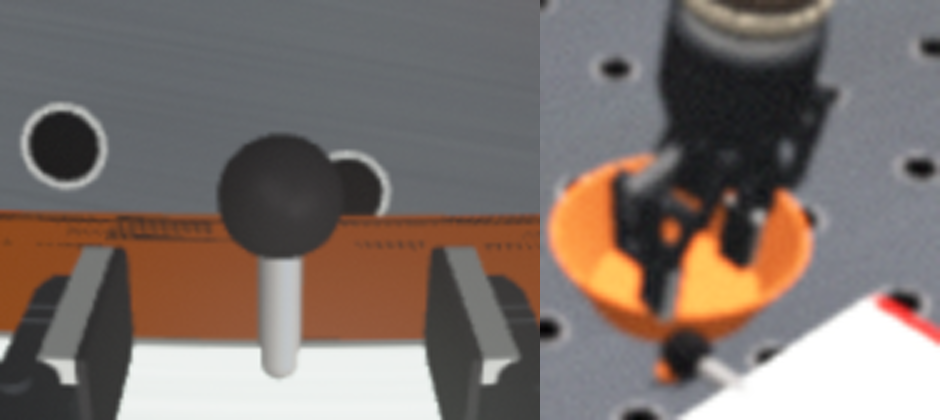

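Request:
{"method": "move_arm", "body": {"commands": [{"offset":[15,0,0],"rotation":[0,0,0],"fingers":0.4},{"offset":[33,0,0],"rotation":[0,0,0],"fingers":0.4},{"offset":[50,0,0],"rotation":[0,0,0],"fingers":0.4},{"offset":[61,0,0],"rotation":[0,0,0],"fingers":0.4},{"offset":[66,0,0],"rotation":[0,0,0],"fingers":0.45}]}}

```text
clock: 27.27
eef_pos: [0.46, 0.2199, 0.0604]
tcp_rot: [-0.142, 1.659, 0.127]
ft_force: [-0.2, 0.2, -0.8]
finger_gap: 0.0473
```

Request:
{"method": "move_arm", "body": {"commands": [{"offset":[0,0,0],"rotation":[0,0,0],"fingers":0.5},{"offset":[0,0,0],"rotation":[0,0,0],"fingers":0.5},{"offset":[0,0,0],"rotation":[0,0,0],"fingers":0.6},{"offset":[0,0,0],"rotation":[0,0,0],"fingers":0.6},{"offset":[0,0,0],"rotation":[0,0,0],"fingers":0.6}], "grip_force": 120}}

```text
clock: 27.68
eef_pos: [0.463, 0.2207, 0.062]
tcp_rot: [-0.141, 1.656, 0.128]
ft_force: [0.7, -0.1, 0.5]
finger_gap: 0.0343
```

```bash
cat > chk.py <<'E'
from h import *
import sys
S=cam("scene");W=cam("wrist");s=bot.get_state();st()
Rm=R.from_rotvec(s["tcp_rot"]).as_matrix()
print("knob in tool",Rm.T@(K0-s["eef_pos"])*1000, proj(W,K0)); print("pitch",np.degrees(np.arctan2(-Rm[2,0],Rm[:,0]@[np.cos(A),np.sin(A),0])))
f=lambda c,x0,y0,w,h,k:cv2.resize(c["pixels"][y0:y0+h,x0:x0+w],None,fx=k,fy=k,interpolation=cv2.INTER_CUBIC)
cv2.imwrite(f"pics/w{sys.argv[1]}.png",np.hstack([f(W,250,180,140,140,3),f(S,330,75,120,105,4)]))
E
python3 chk.py 29
```

```text
clock 27.78 q [ 0.349  0.329  1.924  0.018  0.978 -1.401] pos [0.4627 0.2205 0.0617] 
R [[-0.088, -0.168, 0.982], [-0.016, 0.986, 0.167], [-0.996, -0.001, -0.09]] F [-0.3  1.2  0.4] gap 0.0341
knob in tool [-52.52717032   0.18425577   0.26280769] [[321.07948611 275.59570475]]
pitch 95.15706431105896
```

View pics/w29.png

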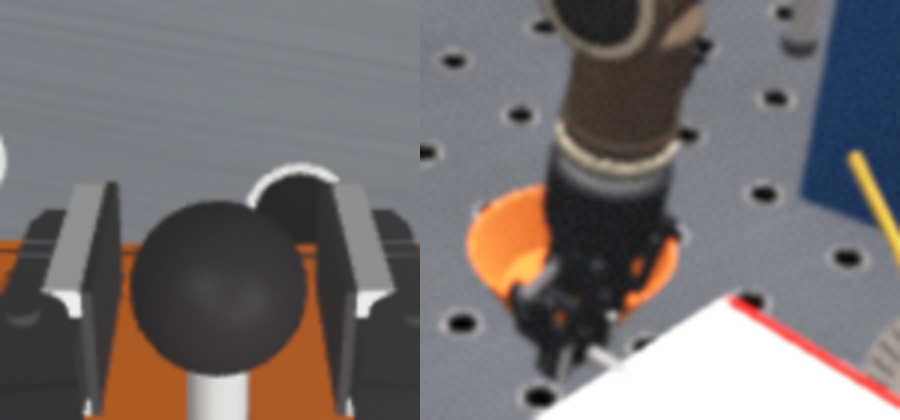

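Request:
{"method": "move_arm", "body": {"commands": [{"offset":[-15,0,0],"rotation":[0,0,0],"fingers":0.4},{"offset":[-40,0,0],"rotation":[0,0,0],"fingers":0.4},{"offset":[-62,0,0],"rotation":[0,-0.1,0],"fingers":0.4},{"offset":[-68,0,0],"rotation":[0,-0.22,0],"fingers":0.4},{"offset":[-68,0,0],"rotation":[0,-0.34,0],"fingers":0.4}]}}

```text
clock: 28.2
eef_pos: [0.4727, 0.2231, 0.1333]
tcp_rot: [-0.109, 1.305, 0.145]
ft_force: [1.0, -0.1, -0.4]
finger_gap: 0.0511
```

Run:
```python
from h import *
for p in (62,): 
    Rt=RT(np.radians(p)); d=Rt[:,0]; go(K0-d*.010,Rt)
```

```text
clock 28.2 pos [0.4727 0.2231 0.1333] gap 0.0511
 offset mm [  7.6  -0.6 -12.4] rot [-0.0009 -0.2263 -0.001 ]
```

Request:
{"method": "move_arm", "body": {"commands": [{"offset":[0,0,-6],"rotation":[0,-0.11,0],"fingers":0.4},{"offset":[4,0,-12],"rotation":[0,-0.226,-0.001],"fingers":0.4},{"offset":[8,0,-12],"rotation":[0,-0.226,-0.001],"fingers":0.4},{"offset":[8,0,-12],"rotation":[0,-0.226,-0.001],"fingers":0.4},{"offset":[8,0,-12],"rotation":[0,-0.226,-0.001],"fingers":0.4}]}}

```text
clock: 28.62
eef_pos: [0.4596, 0.2204, 0.1189]
tcp_rot: [-0.094, 1.093, 0.151]
ft_force: [1.0, 1.0, 1.0]
finger_gap: 0.0511
```

```bash
for i in 1 2; do python3 -c "
from h import *
bot.camera('top');bot.camera('top')"; done; python3 chk.py 30
python3 - <<'E'
from h import *
Rt=RT(np.radians(62)); d=Rt[:,0]; go(K0+d*.053,Rt)
E
```

```text
clock 28.92 q [ 0.449 -0.051  2.316 -0.311  0.434 -1.037] pos [0.4607 0.2204 0.1194] 
R [[0.452, -0.167, 0.876], [0.075, 0.986, 0.149], [-0.889, -0.002, 0.459]] F [ 0.8  0.7 -0.1] gap 0.0512
knob in tool [8.03616033e+00 4.00140813e-03 3.77981794e+00] [[320.90087121 228.45300233]]
pitch 62.695866277515606
clock 28.92 pos [0.4607 0.2204 0.1194] gap 0.0512
 offset mm [61.   0.1  4.4] rot [-0.0001 -0.0121  0.0018]
```

View pics/w30.png

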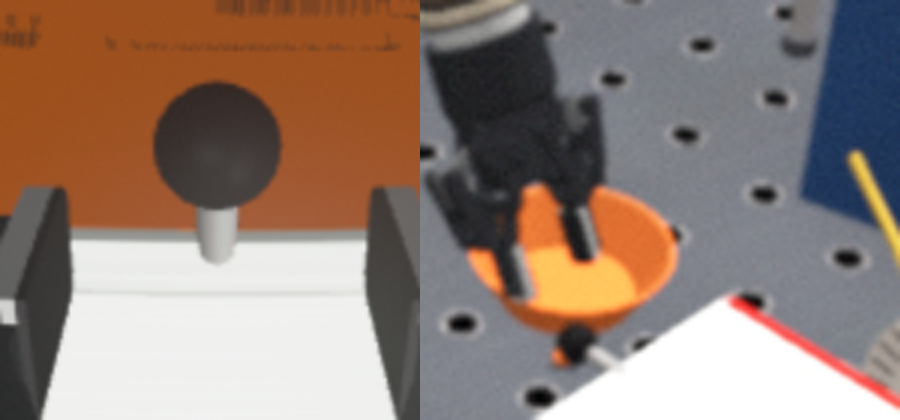

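Request:
{"method": "move_arm", "body": {"commands": [{"offset":[15,0,2],"rotation":[0,-0.01,0.001],"fingers":0.4},{"offset":[33,0,4],"rotation":[0,-0.01,0.001],"fingers":0.4},{"offset":[48,0,4.4],"rotation":[0,-0.01,0.001],"fingers":0.4},{"offset":[58,0,4.4],"rotation":[0,-0.01,0.001],"fingers":0.4},{"offset":[63,0,4.4],"rotation":[0,-0.01,0.001],"fingers":0.45}]}}

```text
clock: 29.33
eef_pos: [0.4916, 0.2251, 0.0631]
tcp_rot: [-0.093, 1.085, 0.151]
ft_force: [0.0, 0.0, -0.7]
finger_gap: 0.0474
```

Request:
{"method": "move_arm", "body": {"commands": [{"offset":[0,0,0],"rotation":[0,0,0],"fingers":0.5},{"offset":[0,0,0],"rotation":[0,0,0],"fingers":0.5},{"offset":[0,0,0],"rotation":[0,0,0],"fingers":0.6},{"offset":[0,0,0],"rotation":[0,0,0],"fingers":0.6},{"offset":[0,0,0],"rotation":[0,0,0],"fingers":0.6}]}}

```text
clock: 29.75
eef_pos: [0.4913, 0.2255, 0.065]
tcp_rot: [-0.093, 1.082, 0.152]
ft_force: [-0.1, 0.1, 0.1]
finger_gap: 0.0344
```

```bash
python3 chk.py 31
```

```text
clock 29.85 q [ 0.428  0.126  2.29  -0.449  0.28  -0.908] pos [0.4912 0.2254 0.0648] 
R [[0.46, -0.169, 0.872], [0.078, 0.986, 0.149], [-0.884, -0.001, 0.467]] F [ 0.3 -0.6  0.9] gap 0.0343
knob in tool [-54.70319593   0.16784459   1.83016237] [[320.86854516 280.7218698 ]]
pitch 62.16074761442475
```

View pics/w31.png

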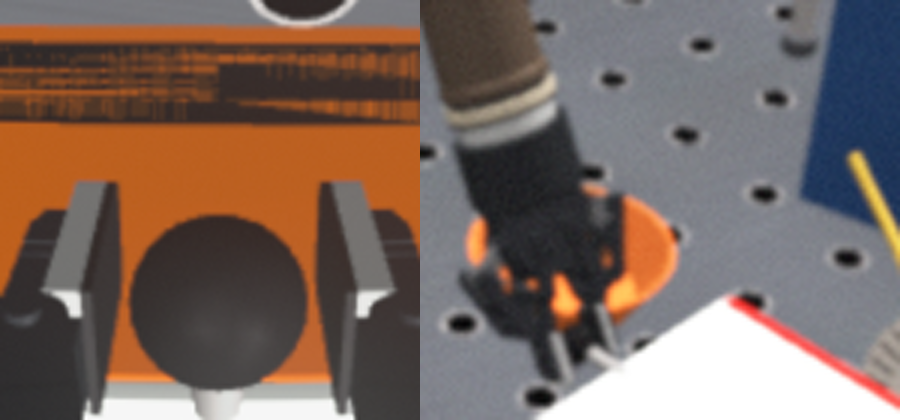

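Request:
{"method": "move_arm", "body": {"commands": [{"offset":[0,0,0],"rotation":[0,0,0],"fingers":0.8},{"offset":[0,0,0],"rotation":[0,0,0],"fingers":1},{"offset":[0,0,0],"rotation":[0,0,0],"fingers":1},{"offset":[0,0,0],"rotation":[0,0,0],"fingers":1},{"offset":[0,0,0],"rotation":[0,0,0],"fingers":1}], "grip_force": 120}}

```text
clock: 30.27
eef_pos: [0.4909, 0.2253, 0.0645]
tcp_rot: [-0.093, 1.083, 0.152]
ft_force: [-4.6, -1.0, 5.7]
finger_gap: 0.0239
```

```bash
cat > arc.py <<'E'
from h import *
import sys
# co-rotation about hinge: increments from current pose
s=bot.get_state();st();Rm=R.from_rotvec(s["tcp_rot"]).as_matrix()
u=np.array([np.cos(A),np.sin(A),0]);v=np.array([-np.sin(A),np.cos(A),0])
H=K0+.24*u; p=s["eef_pos"]
for ph in map(float,sys.argv[1:]):
    Q=R.from_rotvec(v*ph).as_matrix(); print(ph,np.round(Rm.T@(H+Q@(p-H)-p)*1000,1),np.round(Rm.T@(v*ph),3))
E
python3 arc.py .03 .07 .11 .15 .19
```

```text
clock 30.27 q [ 0.428  0.126  2.29  -0.449  0.281 -0.908] pos [0.4909 0.2253 0.0645] 
R [[0.46, -0.168, 0.872], [0.078, 0.986, 0.149], [-0.885, -0.001, 0.466]] F [-4.6 -1.   5.7] gap 0.0239
0.03 [-6.4 -0.   1.8] [-0.    0.03  0.  ]
0.07 [-14.9  -0.    4.5] [-0.    0.07  0.  ]
0.11 [-23.2  -0.    7.6] [-0.    0.11  0.  ]
0.15 [-31.4  -0.   10.9] [-0.    0.15  0.  ]
0.19 [-39.5  -0.   14.7] [-0.    0.19  0.  ]
```

Request:
{"method": "move_arm", "body": {"commands": [{"offset":[-6.4,0,1.8],"rotation":[0,0.03,0],"fingers":1},{"offset":[-15,0,4.5],"rotation":[0,0.07,0],"fingers":1},{"offset":[-23,0,7.6],"rotation":[0,0.11,0],"fingers":1},{"offset":[-31.5,0,11],"rotation":[0,0.15,0],"fingers":1},{"offset":[-39.5,0,14.7],"rotation":[0,0.19,0],"fingers":1}]}}

```text
clock: 30.68
eef_pos: [0.4853, 0.2244, 0.1058]
tcp_rot: [-0.109, 1.275, 0.145]
ft_force: [4.5, -0.7, -6.1]
finger_gap: 0.0239
```

```bash
python3 chk.py 32;python3 arc.py .04 .08 .12 .16 .20
```

```text
clock 30.78 q [ 0.394  0.091  2.143 -0.112  0.626 -1.263] pos [0.4853 0.2243 0.1062] 
R [[0.284, -0.167, 0.944], [0.047, 0.986, 0.161], [-0.958, -0.001, 0.288]] F [-0.5  1.8 -4.6] gap 0.0236
knob in tool [-12.63010556   0.26250805 -14.95343746] [[321.49789247 213.11628087]]
pitch 73.26672070436308
clock 30.78 q [ 0.394  0.091  2.143 -0.112  0.626 -1.263] pos [0.4853 0.2243 0.1062] 
R [[0.284, -0.167, 0.944], [0.047, 0.986, 0.161], [-0.958, -0.001, 0.288]] F [-0.5  1.8 -4.6] gap 0.0236
0.04 [-8.5 -0.   2.4] [-0.    0.04 -0.  ]
0.08 [-17.   -0.    5.2] [-0.    0.08 -0.  ]
0.12 [-25.3  -0.    8.3] [-0.    0.12 -0.  ]
0.16 [-33.5  -0.   11.7] [-0.    0.16 -0.  ]
0.2 [-41.6  -0.   15.5] [-0.   0.2 -0. ]
```

View pics/w32.png

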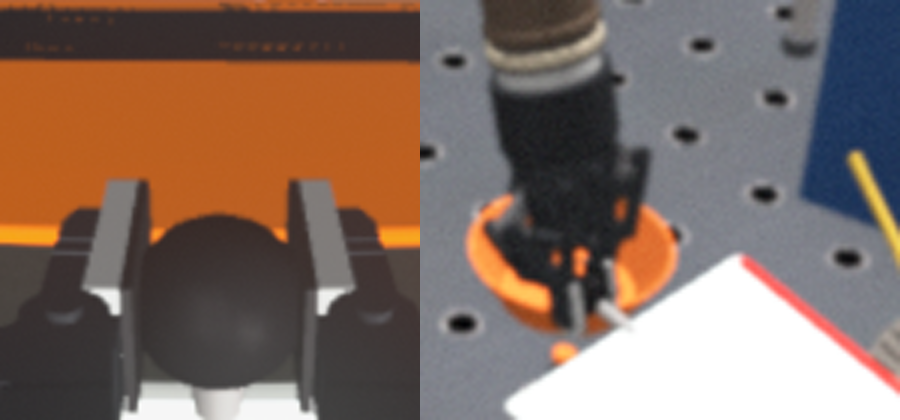

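Request:
{"method": "move_arm", "body": {"commands": [{"offset":[-8.5,0,2.4],"rotation":[0,0.04,0],"fingers":1},{"offset":[-17,0,5.2],"rotation":[0,0.08,0],"fingers":1},{"offset":[-25.3,0,8.3],"rotation":[0,0.12,0],"fingers":1},{"offset":[-33.5,0,11.7],"rotation":[0,0.16,0],"fingers":1},{"offset":[-41.6,0,15.5],"rotation":[0,0.2,0],"fingers":1}]}}

```text
clock: 31.2
eef_pos: [0.4875, 0.2246, 0.149]
tcp_rot: [-0.126, 1.475, 0.136]
ft_force: [2.0, 0.7, -6.6]
finger_gap: 0.0237
```

```bash
python3 chk.py 33;python3 arc.py .04 .08 .12 .16 .20
```

```text
clock 31.3 q [ 0.363  0.137  1.954 -0.023  0.961 -1.364] pos [0.4879 0.2247 0.1498] 
R [[0.091, -0.168, 0.982], [0.014, 0.986, 0.167], [-0.996, -0.001, 0.092]] F [-1.   0.9 -4. ] gap 0.0234
knob in tool [ 33.78398668   0.42271841 -23.72103723] [[321.96498534 177.56446675]]
pitch 84.74251139296292
clock 31.3 q [ 0.363  0.137  1.954 -0.023  0.961 -1.364] pos [0.4879 0.2247 0.1498] 
R [[0.091, -0.168, 0.982], [0.014, 0.986, 0.167], [-0.996, -0.001, 0.092]] F [-1.   0.9 -4. ] gap 0.0234
0.04 [-8.6 -0.   2.4] [-0.    0.04 -0.  ]
0.08 [-17.   -0.    5.1] [-0.    0.08 -0.  ]
0.12 [-25.4  -0.    8.2] [-0.    0.12 -0.  ]
0.16 [-33.6  -0.   11.6] [-0.    0.16 -0.  ]
0.2 [-41.7  -0.1  15.4] [-0.   0.2 -0. ]
```

View pics/w33.png

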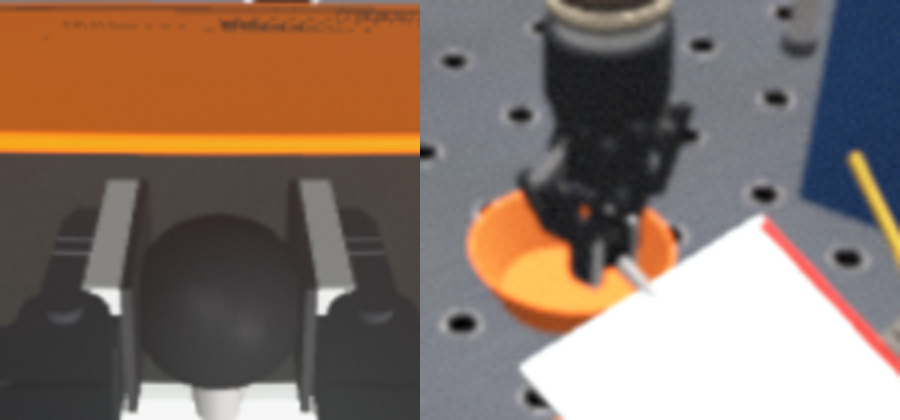

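Ball holds in exactly the same place in the pads. Continuing.

Request:
{"method": "move_arm", "body": {"commands": [{"offset":[-8.6,0,2.4],"rotation":[0,0.04,0],"fingers":1},{"offset":[-17,0,5.1],"rotation":[0,0.08,0],"fingers":1},{"offset":[-25.4,0,8.2],"rotation":[0,0.12,0],"fingers":1},{"offset":[-33.6,0,11.6],"rotation":[0,0.16,0],"fingers":1},{"offset":[-41.7,0,15.4],"rotation":[0,0.2,0],"fingers":1}]}}

```text
clock: 31.72
eef_pos: [0.498, 0.2263, 0.1911]
tcp_rot: [-0.144, 1.676, 0.126]
ft_force: [-1.4, -1.0, -6.0]
finger_gap: 0.0235
```

```bash
sed -i 's/-Rm\[:,0\]\*.0508/-Rm[:,0]*.0547+Rm[:,2]*.0018/' lid.py; python3 lid.py 34;python3 arc.py .04 .08 .1 .12 .14 .16 .18 .20
```

```text
clock 31.87 q [ 0.337  0.239  1.741  0.017  1.268 -1.409] pos [0.4983 0.2263 0.1913] 
R [[-0.106, -0.168, 0.98], [-0.02, 0.986, 0.167], [-0.994, -0.002, -0.108]] F [-3.1  0.  -4.5] gap 0.0234
knob est [0.50582384 0.22770635 0.24549569] lid angle est 0.5786586817152415 0.24043797135123784
clock 31.87 q [ 0.337  0.239  1.741  0.017  1.268 -1.409] pos [0.4983 0.2263 0.1913] 
R [[-0.106, -0.168, 0.98], [-0.02, 0.986, 0.167], [-0.994, -0.002, -0.108]] F [-3.1  0.  -4.5] gap 0.0234
0.04 [-8.6 -0.   2.3] [-0.    0.04 -0.  ]
0.08 [-17.1  -0.    5. ] [-0.    0.08 -0.  ]
0.1 [-21.3  -0.    6.5] [-0.   0.1 -0. ]
0.12 [-25.5  -0.    8.1] [-0.    0.12 -0.  ]
0.14 [-29.6  -0.1   9.7] [-0.    0.14 -0.  ]
0.16 [-33.7  -0.1  11.4] [-0.    0.16 -0.  ]
0.18 [-37.8  -0.1  13.2] [-0.    0.18 -0.  ]
0.2 [-41.9  -0.1  15.1] [-0.   0.2 -0. ]
```

View pics/l34.png

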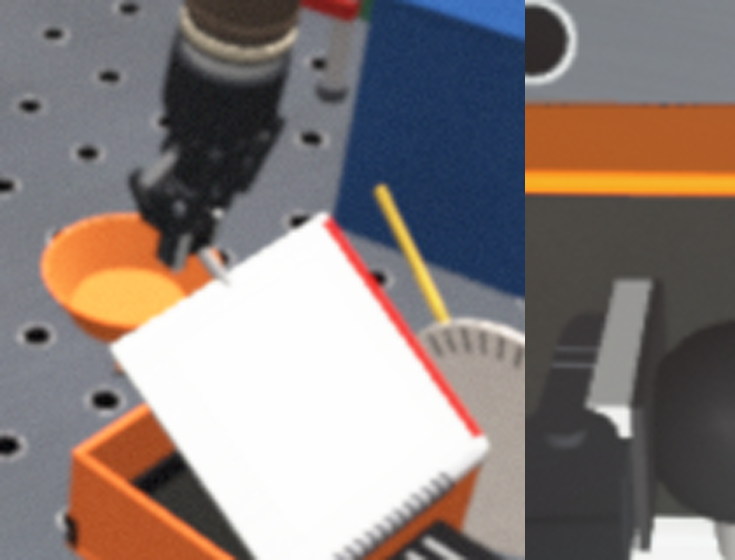

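View pics/lt34.png

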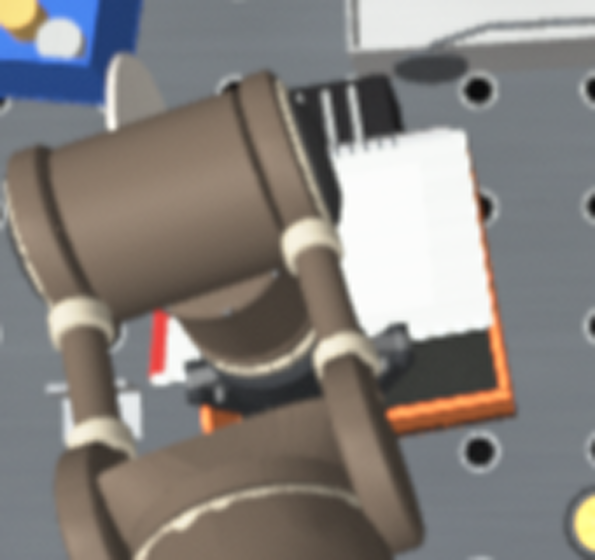

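```bash
cat > ang.py <<'E'
from h import *
def lines(S,dbg=None):
    im=S["pixels"].astype(int);b,g,r=im[...,0],im[...,1],im[...,2]
    u=np.array([np.cos(A),np.sin(A),0]);z=np.array([0,0,1.])
    out={}
    yy,xx=np.mgrid[:400,:640]
    ym=(r>150)&(g>110)&(b<120)&(r-b>80)&(xx>425)&(xx<465)&(yy<155)&(yy>105)
    rm=(r>150)&(g<110)&(b<110)&(r-g>80)&(xx>400)&(xx<475)&(yy>105)&(yy<192)
    for n,m in (("pointer",ym),("red",rm)):
        m=cv2.connectedComponentsWithStats(m.astype(np.uint8)); k=1+np.argmax(m[2][1:,4]); mm=m[1]==k
        # weighted subpixel rows: centroid of each row using saturation weight
        ys=np.unique(yy[mm]); pts=[]
        for y in ys[2:-2]:
            xs=xx[mm&(yy==y)]; lo,hi=xs.min()-3,xs.max()+4
            row=im[y,lo:hi].astype(float); w=np.clip((row[:,2]-row[:,0]) if n=="pointer" else (row[:,2]-row[:,1]),0,None); w=np.clip(w-.25*w.max(),0,None)
            pts.append(((w*np.arange(lo,hi)).sum()/w.sum(),y))
        pts=np.array(pts)
        for it in range(3):
            c=pts.mean(0);_,sv,vt=np.linalg.svd(pts-c); e=(pts-c)@vt[1]; pts=pts[np.abs(e)<max(2.5*e.std(),.15)]
        c=pts.mean(0);vt=np.linalg.svd(pts-c)[2]
        o,d1=ray(S,c-20*vt[0]);_,d2=ray(S,c+20*vt[0]);nn=np.cross(d1,d2)
        ph=np.arctan2(nn@u,nn@z); ph=(ph+np.pi/2)%np.pi-np.pi/2
        out[n]=ph; print(n,"npx",int(mm.sum()),"n",len(pts),"res",round(float(((pts-c)@vt[1]).std()),2),"c",np.round(c,1),"phi",round(float(ph),4))
    return out
if __name__=="__main__":
    S=cam("scene"); lines(S); A0=A
    for a in (.15,.19):
        A=a; print("A",a); lines(S)
E
python3 ang.py
```

```text
pointer npx 130 n 35 res 0.05 c [447.1 132. ] phi 0.8023
red npx 162 n 55 res 0.05 c [444.9 153.5] phi 0.5839
A 0.15
pointer npx 130 n 35 res 0.05 c [447.1 132. ] phi 0.7891
red npx 162 n 55 res 0.05 c [444.9 153.5] phi 0.5669
A 0.19
pointer npx 130 n 35 res 0.05 c [447.1 132. ] phi 0.8163
red npx 162 n 55 res 0.05 c [444.9 153.5] phi 0.602
```

Request:
{"method": "move_arm", "body": {"commands": [{"offset":[-8.6,0,2.3],"rotation":[0,0.04,0],"fingers":1},{"offset":[-17.1,0,5],"rotation":[0,0.08,0],"fingers":1},{"offset":[-25.5,0,8.1],"rotation":[0,0.12,0],"fingers":1},{"offset":[-33.7,0,11.4],"rotation":[0,0.16,0],"fingers":1},{"offset":[-39.8,0,14.1],"rotation":[0,0.19,0],"fingers":1}]}}

```text
clock: 32.33
eef_pos: [0.5167, 0.2293, 0.2299]
tcp_rot: [-0.16, 1.863, 0.114]
ft_force: [-3.5, -2.1, -5.2]
finger_gap: 0.0237
```

```bash
python3 lid.py 35; for i in 1 2 3; do python3 ang.py | head -2;done; python3 arc.py .01 .02 .03 .04
```

```text
clock 32.48 q [ 0.316  0.371  1.516  0.04   1.548 -1.431] pos [0.5167 0.2293 0.2297] 
R [[-0.288, -0.168, 0.943], [-0.052, 0.986, 0.16], [-0.956, -0.003, -0.292]] F [-3.1 -3.8 -3.9] gap 0.0236
knob est [0.53414042 0.23238982 0.28153181] lid angle est 0.7705196204155605 0.24053163557439614
pointer npx 129 n 35 res 0.16 c [447. 132.] phi 0.8182
red npx 166 n 63 res 0.06 c [449.5 150. ] phi 0.7746
pointer npx 128 n 35 res 0.15 c [447. 132.] phi 0.8163
red npx 173 n 63 res 0.07 c [449.4 150. ] phi 0.7744
pointer npx 129 n 35 res 0.15 c [447. 132.] phi 0.8171
red npx 173 n 63 res 0.07 c [449.4 150. ] phi 0.7745
clock 32.63 q [ 0.316  0.371  1.517  0.04   1.546 -1.431] pos [0.5168 0.2293 0.2297] 
R [[-0.286, -0.168, 0.943], [-0.051, 0.986, 0.16], [-0.957, -0.003, -0.291]] F [-1.4 -2.4 -4.9] gap 0.0237
0.01 [-2.2 -0.   0.6] [-0.    0.01 -0.  ]
0.02 [-4.3 -0.   1.2] [-0.    0.02 -0.  ]
0.03 [-6.4 -0.   1.8] [-0.    0.03 -0.  ]
0.04 [-8.6 -0.   2.4] [-0.    0.04 -0.  ]
```

View pics/l35.png

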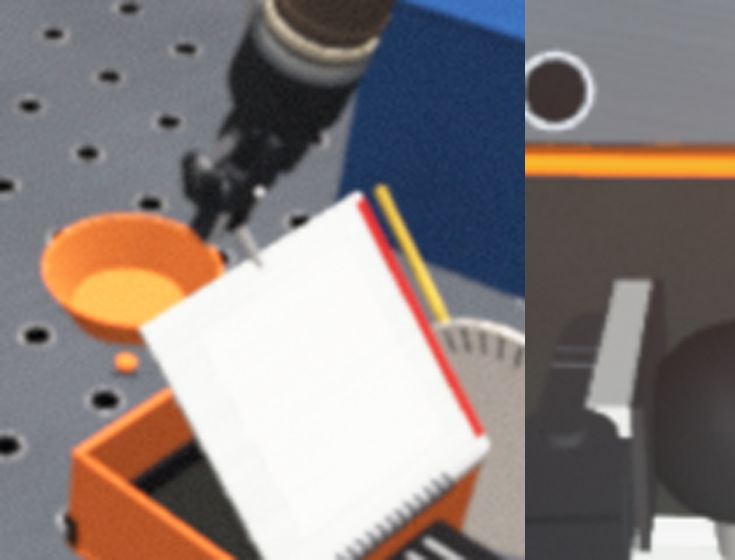

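Run:
```python
import ang
from h import *
S=cam("scene"); S0=dict(S); S0["pixels"]=cv2.imread("pics/scene0.png")
for a in (.15,.169,.19):
    ang.A=a; print(a); ang.lines(S0)
```

```text
0.15
pointer npx 129 n 35 res 0.05 c [447.1 132. ] phi 0.7892
red npx 101 n 32 res 0.05 c [435.2 166.5] phi -0.0095
0.169
pointer npx 129 n 35 res 0.05 c [447.1 132. ] phi 0.8024
red npx 101 n 32 res 0.05 c [435.2 166.5] phi 0.0089
0.19
pointer npx 129 n 35 res 0.05 c [447.1 132. ] phi 0.8164
red npx 101 n 32 res 0.05 c [435.2 166.5] phi 0.0291
```

Request:
{"method": "move_arm", "body": {"commands": [{"offset":[-2,0,0.6],"rotation":[0,0.01,0],"fingers":1},{"offset":[-4,0,1.2],"rotation":[0,0.02,0],"fingers":1},{"offset":[-6,0,1.7],"rotation":[0,0.028,0],"fingers":1},{"offset":[-6,0,1.7],"rotation":[0,0.028,0],"fingers":1},{"offset":[-6,0,1.7],"rotation":[0,0.028,0],"fingers":1}]}}

```text
clock: 33.1
eef_pos: [0.5215, 0.2301, 0.2364]
tcp_rot: [-0.162, 1.888, 0.113]
ft_force: [-1.5, -3.5, -8.1]
finger_gap: 0.0231
```

```bash
python3 lid.py 36
cat > ang2.py <<'E'
import ang
from h import *
S=cam("scene"); 
for a in (.16,.169):
    ang.A=a; print(a)
    o=ang.lines(S)
    S0=dict(S); S0["pixels"]=cv2.imread("pics/scene0.png"); p=ang.lines(S0)
    print("diff lid-pointer(clean)",o["red"]-p["pointer"])
E
python3 ang2.py
```

```text
clock 33.25 q [ 0.313  0.393  1.479  0.043  1.589 -1.433] pos [0.5213 0.2301 0.2363] 
R [[-0.312, -0.168, 0.935], [-0.055, 0.986, 0.159], [-0.948, -0.002, -0.317]] F [ 0.5 -4.7 -7.7] gap 0.0236
knob est [0.54003999 0.23340581 0.28757791] lid angle est 0.8058888281234067 0.24059771361908394
0.16
pointer npx 138 n 33 res 0.25 c [445.8 132.3] phi 0.7981
red npx 177 n 63 res 0.07 c [450.4 149.5] phi 0.8036
pointer npx 129 n 35 res 0.05 c [447.1 132. ] phi 0.7962
red npx 101 n 32 res 0.05 c [435.2 166.5] phi 0.0002
diff lid-pointer(clean) 0.007416349972144687
0.169
pointer npx 138 n 33 res 0.25 c [445.8 132.3] phi 0.8043
red npx 177 n 63 res 0.07 c [450.4 149.5] phi 0.8099
pointer npx 129 n 35 res 0.05 c [447.1 132. ] phi 0.8024
red npx 101 n 32 res 0.05 c [435.2 166.5] phi 0.0089
diff lid-pointer(clean) 0.007465110806751163
```

View pics/l36.png

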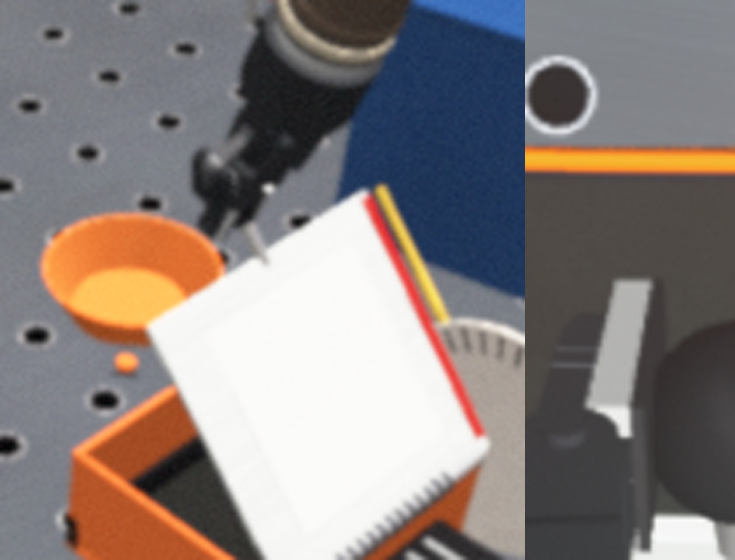

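Request:
{"method": "move_arm", "body": {"commands": [{"offset":[0.7,0,-0.2],"rotation":[0,-0.003,0],"fingers":1},{"offset":[1.5,0,-0.4],"rotation":[0,-0.007,0],"fingers":1},{"offset":[1.5,0,-0.4],"rotation":[0,-0.007,0],"fingers":1},{"offset":[1.5,0,-0.4],"rotation":[0,-0.007,0],"fingers":1},{"offset":[1.5,0,-0.4],"rotation":[0,-0.007,0],"fingers":1}]}}

```text
clock: 33.72
eef_pos: [0.5204, 0.23, 0.2349]
tcp_rot: [-0.161, 1.88, 0.114]
ft_force: [1.4, -4.8, -9.4]
finger_gap: 0.0237
```

```bash
python3 lid.py 37; python3 ang2.py|tail -1;python3 - <<'E'
from cell import bot
for i in range(10): bot.camera("top")
E
python3 lid.py 38; python3 ang2.py|tail -1
```

```text
clock 33.87 q [ 0.313  0.388  1.488  0.043  1.578 -1.433] pos [0.5204 0.23   0.2349] 
R [[-0.305, -0.168, 0.937], [-0.054, 0.986, 0.159], [-0.951, -0.002, -0.31]] F [ 1.2 -6.2 -9. ] gap 0.0235
knob est [0.53873775 0.23321666 0.28633247] lid angle est 0.798360201985509 0.24061689134983663
diff lid-pointer(clean) 0.00017331009463816827
clock 34.57 q [ 0.313  0.388  1.488  0.042  1.578 -1.433] pos [0.5204 0.23   0.2349] 
R [[-0.305, -0.168, 0.937], [-0.054, 0.986, 0.159], [-0.951, -0.002, -0.31]] F [ 2.3 -4.9 -8.9] gap 0.0236
knob est [0.53873769 0.2332111  0.28633109] lid angle est 0.7983532465502831 0.24061660826712147
diff lid-pointer(clean) 7.753587936676354e-05
```

Run:
```python
from h import *
S=cam("scene");cv2.imwrite("pics/fin.png",S["pixels"])
x=S["pixels"][90:220,400:500];cv2.imwrite("pics/fin2.png",cv2.resize(x,None,fx=4,fy=4,interpolation=cv2.INTER_CUBIC))
```

```text
(no output)
```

View pics/fin.png

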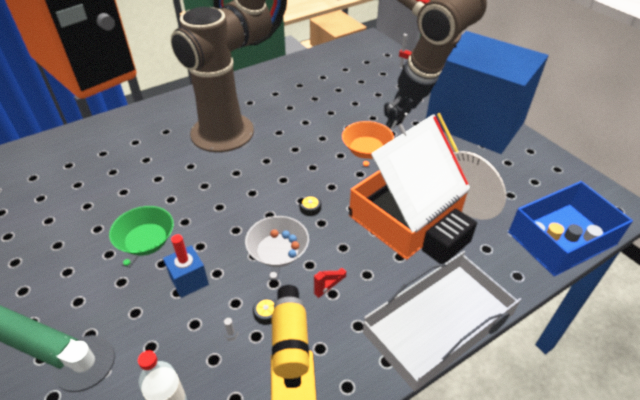

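View pics/fin2.png

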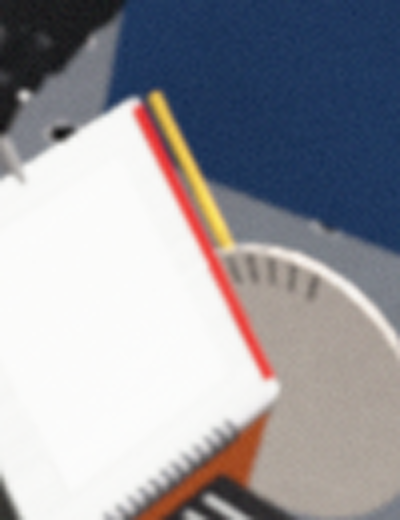

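```bash
python3 -c "
from cell import bot
print(bot.job_done())"
```

```text
the job is handed in; nothing more can be done
None
```

The job is handed in at about 35 s of the 72 s allowed, with the gripper still holding the lid by its black knob at the pointer.

- **Stirring:** I circled the rod once at 24 mm from the middle and about twice at 41 mm. All five balls are still in the tub. Matching them by colour and the order they were pushed along the wall, they lie 48 to 78 mm from where they started. Even if that matching is wrong, none lies closer than 15 mm to any start position of its own colour.
- **Rod:** It is back upright in the stand with its collar on the block, and the last picture shows it still there.
- **Lid:** The red lid edge and the yellow pointer agree within 0.001 rad, both at about 0.80 rad in the scene camera. The pose was steady over the 0.7 s before hand-in.
- **Pointer and other things:** The pointer tip was at the same pixel as at the start. The last scene picture shows the other things in place; I checked that by eye, not by measurement.

**Failed attempts:** The knob took four tries.
- In the first, the fingers shut short of it: their tips looked about 30 mm further back than the stated tool point.
- In the next two, it slipped out at about half height and the lid fell shut.
- After a slip, the shut fingers pressed on it with about 20 N.
- Gripping deeper and turning the tool with the lid then held without slipping.

**Readings that disagree:** Triangulating the pointer tip at the start gave 0.78 to 0.79 rad, against 0.80 from the line comparison. I went by the line comparison, because it measures lid and pointer the same way.

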